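Turn the biscuits on the griddle and start it

TASK

Stand the egg timer off the griddle, on the worktop. Using the forked spatula, turn over every biscuit on the griddle so that its browned side is up and it lies flat on the ribs; never touch a biscuit with the gripper. When all are turned, slide the red child lock on the panel fully aside, press the green start button all the way down, and slide the lock back over the button. Leave the spatula standing on the worktop to the right of the griddle and clear of it.

Things in the scene. Friction and masses are not known exactly. Their poses are not given: they have to be found in the camera images.
- griddle: Fixed electric griddle, 296 (x) x 370 (y) mm. Origin on the worktop under the middle of the plate; y along the ribs, leftward to the panel; x away from the robot; z up. Dark plate (top z 30 mm) spans x -140..140, y -150..142. Rims to z 50 mm at both long sides (x +-140..148) and the left end (y 142..150); the right end is open, so a tool can slide in. Black panel y 150..220, top z 46.
- griddle_surface (a point): Point at rib-top height (40 mm) above the griddle's origin, same axes. Nine ribs run along y over the whole plate, centred at x = -112, -84, -56, -28, 0, 28, 56, 84, 112 mm, 5 mm wide, tops at griddle z 40 mm: the gaps between them are 23 mm wide and 10 mm deep.
- biscuit_1: Rigid round biscuit, diameter 60, thickness 12 mm, 40 g, one face pale, the other dark brown. Origin at the centre of the brown face; z points out of the pale face: up at the start, down once turned. Starts pale side up on the ribs, near griddle x -84, y -85..-45 mm. May be absent.
- biscuit_2: As biscuit_1, in the middle lane (griddle x about 0). May be absent.
- biscuit_3: As biscuit_1, in the lane far from the robot (griddle x about +84 mm). May be absent.
- biscuit_1_center (a point): Centre of biscuit_1 (6 mm from either face).
- biscuit_2_center (a point): Centre of biscuit_2.
- biscuit_3_center (a point): Centre of biscuit_3.
- spatula: Steel forked spatula, black handle, 120 g, 264 mm long, standing by itself on tines and foot. Origin on the supporting surface beneath the handle's middle; x toward the blade, z up. Handle level, x -70..45, 18 mm wide (y), 16 mm high, its middle at z 50 mm. A foot 44 mm wide at x -99..-81 reaches down to z 0. Starts on the worktop right of the griddle.
- spatula_grip (a point): Middle of the spatula's handle, 50 mm above its origin; grip it across the spatula's y.
- spatula_tip (a point): Midpoint between the two tine tips, at their underside (spatula x 165, z 0). The flat tines are 13 mm wide, 3 mm thick, centred at spatula y +-14 mm (they straddle one rib and run in the gaps beside it), from x 98 to 165; at x 84..98 they rise to a 41 mm wide bridge (z 16..19, x 70..86), from which a neck leads up to the handle.
- lock_grip (a point): Middle of the tab of the red child lock, at griddle z 80 mm. The tab is 12 mm (griddle x) x 28 mm (y) and stands up to z 88 from the middle of a 44 x 42 mm cover plate with its top at z 69 mm. With the lock closed it is above the button; it moves with the lock.
- lock (a joint): Travel of the child lock: 0 = closed over the button, 0.05 m = fully aside; grows as it slides toward the robot (griddle -x). Stays where left; about 1.5 N of friction.
- start (a joint): Travel of the green start button: 0 = up, 0.006 m = fully down; a spring returns it; fully down takes 4 N. The button is 26 mm across.
- start_top (a point): Middle of the button's top face (moves with it), which is pressed straight down.
- egg_timer: Round egg timer, cream below and orange above, 58 mm across at its widest, 57 mm tall, 120 g, domed top; origin under its middle, z up. Starts upright on the ribs in the left half of the plate (griddle x about 8..20, y 60..100 mm).
There are look-alikes about, which are no part of the job. Leave any purple look-alike of the egg_timer alone.

How it is judged:
On the way, in this order (a step that is already met when the one before it is completed fails the run):
1. every biscuit lies browned side up on the griddle (angle between each of biscuit_1, biscuit_2, biscuit_3's own z axis and vertical above 3.02 rad and z of biscuit_1_center in the frame of griddle_surface between 0.001 and 0.011 m and y of biscuit_1_center in the frame of griddle_surface between -0.15 and 0.145 m and linear speed of each of biscuit_1, biscuit_2, biscuit_3 below 0.03 m/s and z of biscuit_2_center in the frame of griddle_surface between 0.001 and 0.011 m and y of biscuit_2_center in the frame of griddle_surface between -0.15 and 0.145 m and z of biscuit_3_center in the frame of griddle_surface between 0.001 and 0.011 m and y of biscuit_3_center in the frame of griddle_surface between -0.15 and 0.145 m), for 0.3 s.
2. the child lock has been slid fully aside (value of joint lock above 0.038 m), for 0.1 s.
3. the start button is pressed all the way down while the lock is aside (value of joint start above 0.0045 m and value of joint lock above 0.035 m), for 0.05 s.
At the end, for the whole second after the job is handed in: Every biscuit lies browned side up, flat (0.12 rad) on the griddle's ribs, at rest; the lock is back within 8 mm of closed, the button up; the egg timer stands upright on the worktop; the spatula stands upright on it, its handle's middle and tips to the right of the griddle's right end (all of step 1 and value of joint lock below 0.008 m and value of joint start below 0.002 m and angle between each of spatula, egg_timer's own z axis and vertical below 0.12 rad and height (world z) of each of spatula, egg_timer below 0.008 m and y of each of spatula_tip, spatula in the frame of griddle below -0.15 m and linear speed of each of spatula, egg_timer below 0.02 m/s); the robot touches nothing.
It fails at once if the gripper or arm touches a biscuit (contact force between any of the fingers, the arm and biscuit_1 above 0.5 N or contact force between any of the fingers, the arm and biscuit_2 above 0.5 N or contact force between any of the fingers, the arm and biscuit_3 above 0.5 N).
Of biscuit_1, biscuit_2, biscuit_3 only 2 to 3 are there at a start; the rules pass over those that are not, and their reading is None.
At some moment in a run one of biscuit_1, biscuit_2, biscuit_3 may be knocked a few centimetres aside while the robot is not near it.
It also fails if it takes over 208 s, if anything falls off the work surface, if the arm or the gripper's body presses on something with over 40 N, if the wrist force passes 120 N, or if a joint passes its speed limit or range.

ROBOT

A 7-joint arm with a two-finger parallel gripper is mounted at the origin on a cart in front of the work surface, level with it; the furniture and walls round the work are solid. World frame = base frame: x ahead of the robot, y to its left, z up, the work surface at z = 0. Lengths are in m, angles in rad, forces in N, time in s.
With the tool pointing down it reaches from about 0.425 to 0.95 m from the base axis. Payload 4.7 kg.
Tool frame: the origin (TCP) lies at the very end of the fingers, on their centre line; the grasp point (between the pads) lies 19 mm behind it; z points along the fingers, y is the line along which they close (so a half turn about z gives the same grasp; the last joint's range is limited). The gripper opens to 85 mm and grips with 20 to 120 N. Pads are 22 mm wide; open, the fingers measure 114 mm over their backs; the gripper's body (76 mm by 85 mm) begins 54 mm behind the grasp point. The pads swing forward as they close: fully open they stand 13 mm farther back than shut.
Start: joints at [-1.264, 0.469, -0.049, 1.532, 0.024, 1.141, -0.082], TCP at [0.222, 0.637, 0.231] pointing down, gripper open.
Joint ranges: [-2.59, 2.59], [-0.33, 1.99], [-1.39, 1.29], [0.1, 2.45], [-1.04, 4.18], [0.21, 1.99], [-2.66, 2.66]. Speed limits (rad/s): [2.57, 2.57, 3.14, 3.14, 3.14, 3.14, 3.14].

INTERFACE

Orientations are given as a rotation vector (axis times angle).
In Python, from cell import sensors, camera, calibration, order, spotter gives the robot as it stands.
- The arm moves only by the tool servo_tool, never from a script. Its argument "series" is a list of rows, each a list of 3 entries, a list of its own where there are three numbers: the shift along the world's x, y, z in mm, then the turn, a rotation vector about the world's x, y, z in rad, then the finger opening in mm, from 0 to 85.4. A call has 1 to 20 rows; each row is the pose to reach, as a shift and turn from the pose commanded when the call began; what a row does not reach only later rows make up. A row lasts 1/10 s, in which the tool goes at most 50 mm and 8.59 degrees, less where a joint would pass 70% of its speed; a pose out of reach is approached as far as the arm can. A call with a gripper value outside its range is refused whole. The fingers move at their own pace and stop on an object; "newtons" is the grip in N (left out, the last holds). Time passes only in rows, so rows that repeat a pose let the fingers close. It gives the time, the measured TCP pose, the force, the opening and the grip force at its end, in the units of the state.
- sensors.get_obs(): the state, without advancing time (a new reading comes with each control period).
- camera(name): name is "scene" or "top" or "wrist"; returns the picture (480x640x3 uint8, red, green, blue); there is no depth.
- calibration(name): a dict with "vfov" (degrees; the focal length in pixels is half the picture's height over the tangent of half this angle, whatever the lens; pixels are square), "cx", "cy" (the principal point, pixels), "rvec" (rotation vector, rad) and "tvec" (3), from world to camera coordinates, as OpenCV has them. Camera axes: x right, y down, z forward; pixel columns grow to the right and rows downward; lengths in m; the calibration is good to about 2 mm. The wrist camera is an equidistant fisheye: a pixel r from the principal point sees the ray r / f radians off the axis. A picture is of the moment at which its call begins: read the wrist's pose just before it. calibration takes no time and is no camera call; for the wrist camera it gives the pose at the moment of the call.
- order.hand_in(): hands the job in; it is judged then, once.
Trained networks look in the newest picture that a camera, given by its name, has taken for a name from the list of things; names that differ only in an ending like _2 or _b are one class to them, and where a whole thing is asked for, a point or a joint stands for the part that bears it (a point fixed in the world has none). Each returns a list of dicts, best first, with "confidence" (0 to 1); they miss things now and then, are a little off and sometimes report something else, mostly with a low value. They report only what shows in the picture. A call takes as long as a camera call. They do not tell look-alikes from the thing itself.
- spotter.cut_out(camera, thing): "pixels" (480x640 bool, what is visible of it) and "bbox" ([left, top, right, bottom] in pixels, round what is visible of it).
The state is a dict: "time": time; "qpos": joint angles; "dq": joint speeds; "joint_torque": joint torques, N m; "tool_pos": TCP position; "orientation": TCP orientation; "ft_force": force on the tool from outside, world axes, zero at the start; "torque": the same for the moment, N m; "opening": finger opening in m; "finger_force": force on a finger pad.
Only numpy, scipy, OpenCV 4.12 (cv2) and the standard library are available. Lean on these libraries where they do the work, as an engineer would, in place of code of your own. Each camera call takes 0.05 s, during which the arm holds its last target. There are 200 camera calls.

## Working session

There is one attempt and no reset: what is moved stays moved. The work goes in short steps, Python scripts to look and compute and a tool call to move; the robot and the scene stay as the last step left them, time stands still between calls to the robot, and variables do not carry over. Pictures are saved under pics/ and viewed, at most 14 in all, crops included, and the job is handed in when it is done.

Besides the shell and the picture viewer there is one more tool, called after "Request:" by a JSON object that holds its "op" and its "data". servo_tool: Moves the arm, as the interface text tells. Its arguments: {"type":"object","properties":{"series":{"type":"array"},"newtons":{"type":"number"}},"required":["series"]}

```bash
ls; mkdir -p pics; python3 - <<'E'
from cell import sensors,camera,calibration
import cv2
for n in("scene","top"):
    cv2.imwrite(f"pics/{n}0.png",camera(n)[:,:,::-1]); c=calibration(n);print(n,c)
print(sensors.get_obs())
E
```

```text
pics
scene {'vfov': 47.63125603211293, 'cx': 325.0408916419006, 'cy': 244.19836694733286, 'rvec': array([ 2.0032351 , -1.04616462,  0.53306197]), 'tvec': array([-0.25657459,  0.3630743 ,  0.88704567])}
top {'vfov': 45.80429366114865, 'cx': 315.4148619689577, 'cy': 231.36431615559727, 'rvec': array([ 1.68882474, -2.3853373 ,  0.39493542]), 'tvec': array([0.2369095 , 0.48760363, 1.4050188 ])}
{'time': 0.1, 'qpos': array([-1.26385903,  0.46937499, -0.04865602,  1.53354776,  0.02408944,
        1.14102907, -0.08232048]), 'dq': array([ 0.00073399, -0.00111263,  0.00080274, -0.00295657, -0.00038954,
        0.0001019 ,  0.00104143]), 'joint_torque': array([ 4.48443852e-04, -5.11512887e+01, -4.70839546e-02, -2.38392395e+01,
        1.07783766e-02,  4.22793892e-03, -5.70998097e-06]), 'tool_pos': array([0.22223007, 0.63681529, 0.23036829]), 'orientation': array([-5.24920869e-01, -3.09715144e+00,  2.75391147e-03]), 'ft_force': array([-0.17841704, -0.59010804,  0.6871024 ]), 'torque': array([ 0.0158688 ,  0.03070721, -0.01188457]), 'finger_force': 0.0, 'opening': 0.08513270497502906}
```

View pics/scene0.png

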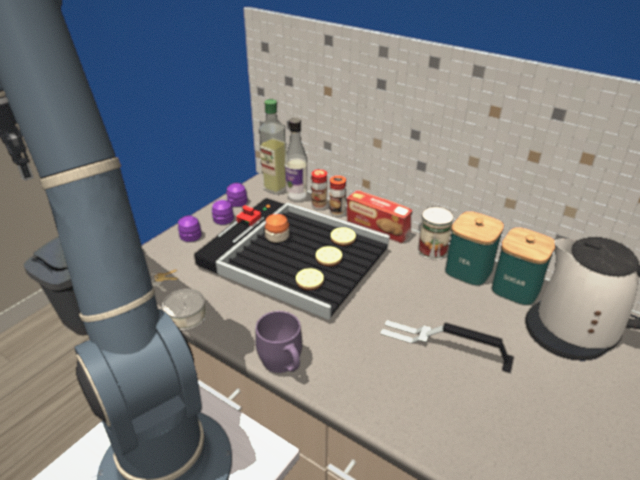

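View pics/top0.png

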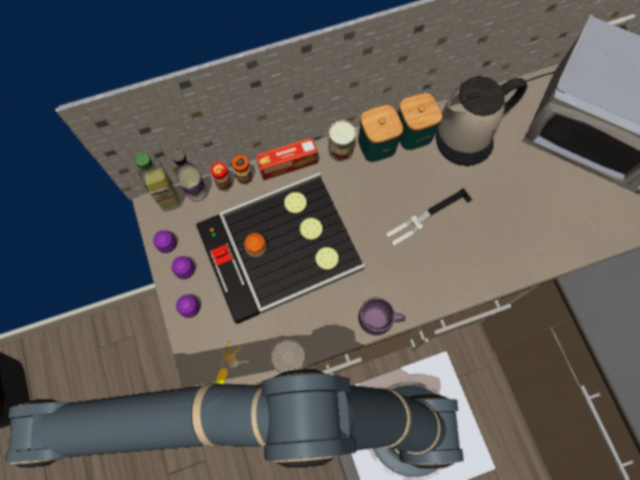

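The orange timer stands on the griddle at top (255,243) and scene (277,228). The three purple ones, at top (164,240), (183,267) and (187,305), are look-alikes to leave alone. There are three biscuits at top (295,203), (311,229) and (327,258), and the spatula is at top (430,217). Next I fit the poses from silhouettes in both views.

```bash
cat >h.py <<'E'
import numpy as np,cv2
from scipy.optimize import minimize
from scipy.spatial.transform import Rotation as R
from cell import sensors,camera,calibration,order,spotter
def cam(n):
    c=calibration(n); f=240/np.tan(np.radians(c['vfov'])/2)
    return R.from_rotvec(c['rvec']).as_matrix(),np.array(c['tvec']),f,c['cx'],c['cy']
def proj(P,C):
    r,t,f,cx,cy=C; q=np.atleast_2d(P)@r.T+t
    return np.c_[f*q[:,0]/q[:,2]+cx,f*q[:,1]/q[:,2]+cy]
def projw(P,C):
    r,t,f,cx,cy=C; q=np.atleast_2d(P)@r.T+t
    rho=np.hypot(q[:,0],q[:,1]);th=np.arctan2(rho,q[:,2]);k=f*th/np.maximum(rho,1e-9)
    return np.c_[k*q[:,0]+cx,k*q[:,1]+cy]
def ray(uv,C,fish=False):
    r,t,f,cx,cy=C; d=np.array([(uv[0]-cx)/f,(uv[1]-cy)/f,1.])
    if fish:
        th=np.hypot(d[0],d[1]); d=np.array([d[0]*np.sinc(th/np.pi),d[1]*np.sinc(th/np.pi),np.cos(th)])
    return -r.T@t,r.T@d
def onz(uv,C,z,fish=False):
    o,d=ray(uv,C,fish); return o+d*(z-o[2])/d[2]
def tri(rays):
    A=0;b=0
    for o,d in rays:
        d=d/np.linalg.norm(d);M=np.eye(3)-np.outer(d,d);A=A+M;b=b+M@o
    return np.linalg.solve(A,b)
def W(p,P): # p=x,y,yaw[,z]
    c,s=np.cos(p[2]),np.sin(p[2]);P=np.atleast_2d(P)
    return np.c_[p[0]+c*P[:,0]-s*P[:,1],p[1]+s*P[:,0]+c*P[:,1],P[:,2]+(p[3] if len(p)>3 else 0)]
def box(a,b,c,d,e,f): return np.array([[x,y,z] for x in(a,b) for y in(c,d) for z in(e,f)])/1000.
GR=[box(-148,148,-150,150,0,30),box(-148,-140,-150,150,0,50),box(140,148,-150,150,0,50),box(-148,148,142,150,0,50),box(-148,148,150,220,0,46)]
SP=[box(-75,45,-9,9,42,58),box(-99,-81,-22,22,0,8),np.r_[box(-85,-70,-9,9,42,58),box(-95,-85,-9,9,0,8)],box(70,86,-20.5,20.5,16,19)]
for s in(-14,14): SP+=[box(98,165,s-6.5,s+6.5,0,3),np.r_[box(84,86,s-6.5,s+6.5,16,19),box(96,98,s-6.5,s+6.5,0,3)]]
SP+=[np.r_[box(43,45,-6,6,45,55),box(70,72,-6,6,16,19)]]
def fit(boxes,p0,masks,K=4):
    def cost(p):
        tot=0
        for C,m in masks:
            im=np.zeros((480*K,640*K),np.uint8)
            for b in boxes:
                cv2.fillConvexPoly(im,cv2.convexHull(((proj(W(p,b),C)+.5)*K).astype(np.int32)),1)
            a=im>0; tot-=(a&m).sum()/(a|m).sum()
        return tot/len(masks)
    M=[];
    for C,m in masks: M.append((C,cv2.resize(m.astype(np.uint8),None,fx=K,fy=K,interpolation=cv2.INTER_NEAREST)>0))
    masks=M
    best=None
    for q in p0:
        n=len(q);S=np.vstack([q]+[np.array(q)+np.eye(n)[i]*[.02,.02,.1,.01][i] for i in range(n)])
        r=minimize(cost,q,method='Nelder-Mead',options=dict(initial_simplex=S,xatol=1e-4,fatol=1e-5,maxiter=250))
        if best is None or r.fun<best.fun: best=r
    return best.x,best.fun
E
python3 - <<'E'
from h import *
cs={n:cam(n) for n in("top","scene")}
for n in cs: camera(n)
def masks(th):
    o=[]
    for n in cs:
        r=spotter.cut_out(n,th)
        print(n,th,[(round(d['confidence'],2),d['bbox']) for d in r][:5]); o.append(r)
    return o
g=masks("griddle");s=masks("spatula");e=masks("egg_timer");b=masks("biscuit_1")
T=cs['top']
gl=[(C,r[0]['pixels']) for C,r in zip(cs.values(),g) if r]
# rib direction from top picture
a=onz((325,262),T,.03);c=onz((255,243),T,.03);print(onz((290,245),T,.04))
c0=onz((292,243),T,.03)
u=onz((241,258),T,.04)-c0; yaw=np.arctan2(u[1],u[0])-np.pi/2
gp,f=fit(GR,[[c0[0],c0[1],yaw,0]],gl);print('griddle',gp,f)
t=onz((392,238),T,0);h=onz((468,193),T,.03);yw=np.arctan2(*(t-h)[1::-1]);m=(t+h)/2
sp,f=fit(SP,[[m[0],m[1],yw,0]],[(C,r[0]['pixels']) for C,r in zip(cs.values(),s) if r]);print('spat',sp,f)
for r in b[0][:3]:
    v,uu=np.nonzero(r['pixels']);P=onz((uu.mean(),v.mean()),T,.049)
    v2=W([0,0,-gp[2]],P-[gp[0],gp[1],0]);print('bisc',P,'griddle',v2)
np.save('gp.npy',gp);np.save('sp.npy',sp)
for r in b[1][:3]:
    v,uu=np.nonzero(r['pixels']);P=onz((uu.mean(),v.mean()),cs['scene'],.049);print('bisc scene',W([0,0,-gp[2]],P-[gp[0],gp[1],0]))
x=[np.nonzero([q for q in r if True][0]['pixels']) for r in e]
for i,n in enumerate(cs):
  for q in e[i][:5]:
    v,uu=np.nonzero(q['pixels']);P=onz((uu.mean(),v.mean()),cs[n],.068);print(n,'egg',W([0,0,-gp[2]],P-[gp[0],gp[1],0]),P)
E
```

```text
top griddle [(0.73, [246.1, 231.0, 267.5, 261.0]), (0.69, [194.1, 172.7, 363.5, 325.0])]
scene griddle [(0.63, [197.9, 199.6, 391.0, 319.3])]
top spatula [(0.95, [388.6, 185.7, 468.9, 242.8])]
scene spatula [(0.76, [379.2, 321.7, 513.8, 373.8])]
top egg_timer [(0.86, [244.0, 233.3, 269.0, 261.2]), (0.79, [171.1, 254.9, 197.2, 279.8]), (0.74, [174.5, 297.0, 200.7, 320.5]), (0.69, [320.4, 248.2, 334.2, 270.6]), (0.65, [155.6, 230.8, 176.0, 253.1])]
scene egg_timer [(0.83, [177.9, 215.4, 199.2, 243.3]), (0.64, [212.7, 200.8, 234.3, 227.6]), (0.59, [266.6, 216.3, 292.8, 241.4]), (0.56, [224.1, 185.5, 245.2, 209.3]), (0.26, [192.4, 201.1, 391.7, 317.7])]
top biscuit_1 [(0.82, [285.7, 194.2, 306.9, 211.5]), (0.68, [319.2, 246.5, 336.6, 271.0]), (0.68, [300.2, 215.7, 325.1, 236.6])]
scene biscuit_1 [(0.93, [330.8, 227.1, 356.0, 247.2]), (0.75, [298.2, 270.6, 326.4, 293.4]), (0.74, [315.6, 246.1, 341.0, 265.5])]
[0.53832999 0.1336826  0.04      ]
griddle [ 0.58475088  0.15075505  0.07440118 -0.0228404 ] -0.43784234963251134
spat [ 0.50714145 -0.29245164  1.7636876   0.00274823] -0.7528219989
[... 556 characters left out ...]
.56423603 0.41567184 0.068     ]
top egg [[-0.10134829  0.28966055  0.068     ]] [0.46215176 0.43208077 0.068     ]
top egg [[-0.12774443 -0.08391604  0.068     ]] [0.46359754 0.05757559 0.068     ]
top egg [[0.085634   0.28694003 0.068     ]] [0.64881899 0.44326666 0.068     ]
scene egg [[-0.13033292  0.24794288  0.068     ]] [0.43634829 0.38832402 0.068     ]
scene egg [[-0.03239131  0.22779989  0.068     ]] [0.53551623 0.37551701 0.068     ]
scene egg [[-0.0190555   0.07022391  0.068     ]] [0.56052817 0.21936824 0.068     ]
scene egg [[0.05264553 0.24625424 0.068     ]] [0.61894606 0.40024131 0.068     ]
scene egg [[-0.09252591 -0.02214638  0.068     ]] [0.49412714 0.12179224 0.068     ]
```

```bash
python3 - <<'E'
from h import *
cs={n:cam(n) for n in("top","scene")}
gl=[]
for n in cs:
    camera(n); r=spotter.cut_out(n,"griddle")
    m=max(r,key=lambda d:d['pixels'].sum())['pixels'].astype(np.uint8)
    c,_=cv2.findContours(m,cv2.RETR_EXTERNAL,cv2.CHAIN_APPROX_NONE);cv2.drawContours(m,c,-1,1,-1)
    gl.append((cs[n],m>0))
gp,f=fit(GR,[[.54,.145,.1,0]],gl);print(gp,f)
for k in gl: print(fit(GR,[gp[:3]],[k]))
np.save('gp.npy',gp)
sp=np.load('sp.npy')
ims=[]
for n in cs:
    im=camera(n)[:,:,::-1].copy();im=cv2.resize(im,None,fx=3,fy=3,interpolation=cv2.INTER_CUBIC)
    p=[gp[0],gp[1],gp[2]]
    for bs,q,col in((GR,p,(0,255,0)),(SP,list(sp[:3]),(255,0,255))):
        for b in bs: cv2.polylines(im,[cv2.convexHull(((proj(W(q,b),cs[n])+.5)*3).astype(np.int32))],True,col,1)
    for x in range(-112,113,28):
        cv2.polylines(im,[((proj(W(p,np.array([[x,-150,40],[x,142,40]])/1000.),cs[n])+.5)*3).astype(np.int32)],False,(255,255,0),1)
    for k in(-84,0,84): pass
    ims.append(im)
a=ims[0][500:1000,560:1420];b=ims[1][560:1130,560:1560]
cv2.imwrite('pics/ov.png',np.vstack([cv2.resize(a,(516,300)),cv2.resize(b,(516,294))]))
P=[]
E
```

```text
[0.5538836  0.12784434 0.08290626 0.00375277] -0.9509507391950889
(array([0.55360998, 0.12686635, 0.07828028]), np.float64(-0.9759817097154845))
(array([0.56456269, 0.13575687, 0.08157154]), np.float64(-0.9536704871678646))
```

View pics/ov.png

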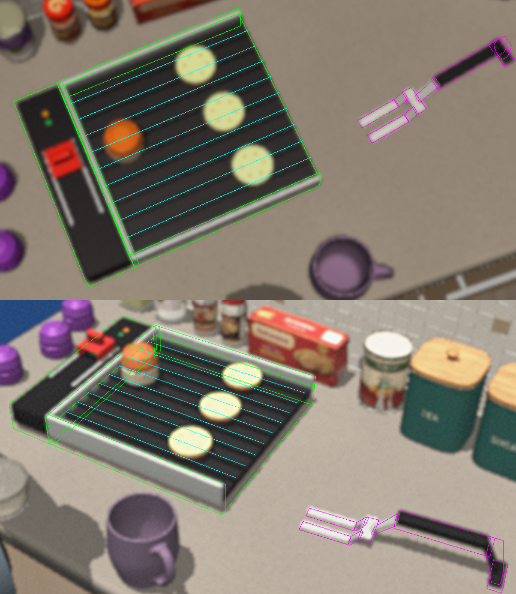

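Request:
{"op": "servo_tool", "data": {"series": [[[40, -50, 30], [0, 0, -0.14], 85], [[80, -90, 30], [0, 0, -0.28], 85], [[110, -130, 30], [0, 0, -0.42], 85], [[140, -170, 30], [0, 0, -0.56], 85], [[170, -210, 30], [0, 0, -0.7], 85], [[200, -250, 30], [0, 0, -0.84], 85], [[230, -290, 30], [0, 0, -0.98], 85], [[260, -330, 30], [0, 0, -1.1], 85], [[290, -370, 30], [0, 0, -1.15], 85], [[320, -400, 30], [0, 0, -1.15], 85], [[340, -430, 30], [0, 0, -1.15], 85], [[340, -450, 30], [0, 0, -1.15], 85], [[340, -450, 30], [0, 0, -1.15], 85], [[340, -450, 30], [0, 0, -1.15], 85]]}}

```text
time: 2.3
tool_pos: [0.5623, 0.1874, 0.2614]
orientation: [-2.125, -2.313, -0.001]
ft_force: [0.0, -0.1, 0.3]
opening: 0.0853
finger_force: 0.0
```

```bash
python3 - <<'E'
from h import *
o=sensors.get_obs();print(o['tool_pos'],o['orientation'],o['qpos'])
C=cam("wrist");im=camera("wrist");cv2.imwrite('pics/w1.png',im[:,:,::-1]);np.savez('w1.npz',im=im,r=C[0],t=C[1],k=C[2:])
print('cam at',-C[0].T@C[1],C[2:])
gp=np.load('gp.npy')
rs=[]
for q in spotter.cut_out("wrist","egg_timer"):
    v,u=np.nonzero(q['pixels']);print(q['confidence'],q['bbox'],onz((u.mean(),v.mean()),C,.068,True))
cs={n:cam(n) for n in("top","scene")}
# orange timer triangulated by colour-masked network boxes
T=[tri([ray((255.6,244.5),cs['top']),ray((278,228.5),cs['scene'])])];print('timer tri',T)
E
```

```text
[0.56232967 0.18744769 0.26143552] [-2.12549790e+00 -2.31257807e+00 -1.02344384e-03] [-0.6822955   0.31653295  0.37296095  1.71740755 -0.12662281  1.13094736
 -0.18792382]
cam at [0.55551832 0.26839639 0.40449457] (np.float64(371.64829954431775), 324.4095196424083, 243.19830639501615)
0.94 [295.7, 145.1, 367.5, 206.4] [0.56570482 0.22162785 0.068     ]
0.83 [340.2, 0.0, 388.4, 13.8] [0.58033049 0.3834198  0.068     ]
0.41 [434.7, 0.0, 463.4, 5.0] [0.6570164  0.40133632 0.068     ]
timer tri [array([0.56297758, 0.21911208, 0.06501024])]
```

View pics/w1.png

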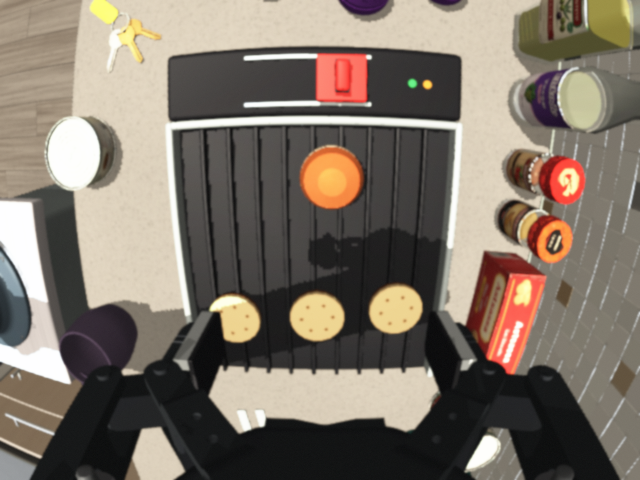

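Wrist view: the orange timer is at (332,178). The biscuits are at (235,318), (317,317) and (396,309), all pale side up. The lock is at (342,78). The red tab is unique, and the purple timers are at the top edge, off the griddle. Next I refine the griddle pose from the bright rims.

```bash
cat >>h.py <<'E'
from scipy.ndimage import map_coordinates
def refine(im,C,p0):
    g=cv2.GaussianBlur(im,(0,0),.8).min(2).astype(float)
    L=[]
    def line(a,b,n): return np.linspace(a,b,n)/1000.
    on=np.r_[line([-144,-60,50],[-144,140,50],120),line([144,-60,50],[144,140,50],120),line([-140,146,50],[140,146,50],160)]
    off=np.r_[line([-136,-60,40],[-136,138,40],120),line([136,-60,40],[136,138,40],120),line([-134,156,46],[134,156,46],160)]
    s=lambda p,P:(lambda q:map_coordinates(g,[q[:,1],q[:,0]],order=1,mode='nearest').mean())(projw(W(p,P),C))
    best=None
    for dx in(-.006,0,.006):
      for dy in(-.006,0,.006):
        q=np.array([p0[0]+dx,p0[1]+dy,p0[2]]);S=np.vstack([q]+[q+d for d in np.diag([.004,.004,.02])])
        r=minimize(lambda p:-s(p,on)+.5*s(p,off),q,method='Nelder-Mead',options=dict(initial_simplex=S,xatol=1e-5,fatol=1e-3))
        if best is None or r.fun<best.fun: best=r
    return best.x,best.fun
def G(p,P): return W([0,0,-p[2]],np.atleast_2d(P)-[p[0],p[1],0])
E
python3 - <<'E'
from h import *
d=np.load('w1.npz');im=d['im'];C=(d['r'],d['t'],*d['k'])
gp,f=refine(im,C,np.load('gp.npy'));print(gp,f);np.save('gp.npy',gp)
camera("wrist")
for q in spotter.cut_out("wrist","biscuit_1"):
    v,u=np.nonzero(q['pixels']);print('b',q['bbox'],G(gp,onz((u.mean(),v.mean()),C,.049,True)).round(4))
P=onz((332,178),C,.08,True);print('timer',P,G(gp,P))
P=onz((342,76),C,.088,True);print('lock tab',P,G(gp,P))
big=cv2.resize(im[:,:,::-1],None,fx=3,fy=3,interpolation=cv2.INTER_CUBIC)
def pl(P,c): cv2.polylines(big,[((projw(W(gp,np.array(P)/1000.),C)+.5)*3).astype(np.int32)],False,c,1)
for x in range(-112,113,28):
    for e in(-2.5,2.5): pl([[x+e,y,40] for y in range(-150,143,20)],(255,255,0))
for x in(-148,-140,140,148): pl([[x,y,50] for y in range(-150,151,20)],(0,255,0))
for y in(142,150): pl([[x,y,50] for x in range(-148,149,20)],(0,255,0))
cv2.imwrite('pics/w1o.png',cv2.resize(big[120:1140,440:1440],(580,592)))
T=cam("top");print('free spot',onz((480,265),T,0),onz((376,316),T,.05))
E
```

```text
[0.5547946  0.12698056 0.0804934 ] -211.30051262876
b [368.6, 286.6, 421.7, 336.8] [[ 0.0899 -0.0522  0.049 ]]
b [210.2, 291.8, 260.0, 342.6] [[-0.0837 -0.0638  0.049 ]]
b [292.3, 294.8, 344.0, 345.2] [[ 0.0049 -0.0608  0.049 ]]
b [316.9, 56.6, 369.9, 104.7] [[0.0285 0.1841 0.049 ]]
timer [0.5662029  0.22237963 0.08      ] [[0.01904207 0.09417288 0.08      ]]
lock tab [0.56664269 0.31139941 0.088     ] [[0.02663821 0.18286907 0.088     ]]
free spot [ 0.32566314 -0.33642155  0.        ] [ 0.2827794  -0.01189317  0.05      ]
```

View pics/w1o.png

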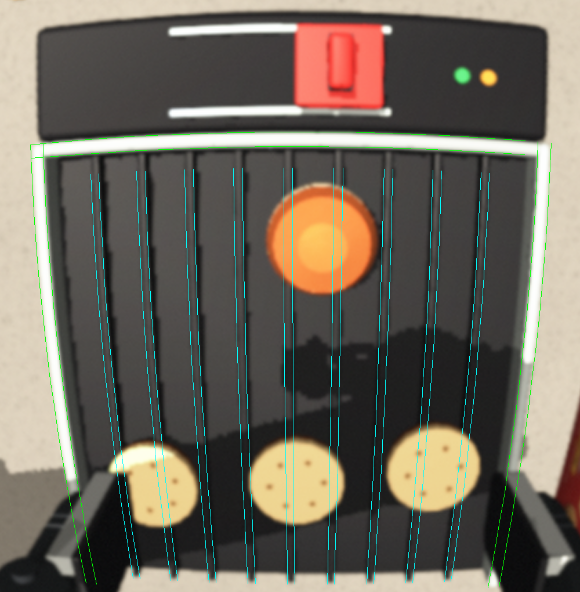

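Request:
{"op": "servo_tool", "data": {"series": [[[3, 34, -40], [0, 0, 0], 85], [[3, 34, -90], [0, 0, 0], 85], [[3, 34, -135], [0, 0, 0], 85], [[3, 34, -170], [0, 0, 0], 85], [[3, 34, -195], [0, 0, 0], 85], [[3, 34, -208], [0, 0, 0], 85], [[3, 34, -208], [0, 0, 0], 85], [[3, 34, -208], [0, 0, 0], 40], [[3, 34, -208], [0, 0, 0], 40], [[3, 34, -208], [0, 0, 0], 40], [[3, 34, -208], [0, 0, 0], 40], [[3, 34, -208], [0, 0, 0], 40], [[3, 34, -208], [0, 0, 0], 40], [[3, 34, -190], [0, 0, 0], 40], [[3, 34, -150], [0, 0, 0], 40], [[3, 34, -100], [0, 0, 0], 40]], "newtons": 35}}

```text
time: 4.1
tool_pos: [0.5639, 0.2208, 0.1611]
orientation: [-2.124, -2.313, 0.006]
ft_force: [1.1, 1.6, -0.8]
opening: 0.0549
finger_force: 37.8
```

Request:
{"op": "servo_tool", "data": {"series": [[[-10, -40, 30], [0, 0, 0], 40], [[-20, -85, 50], [0, 0, -0.05], 40], [[-32, -130, 60], [0, 0, -0.1], 40], [[-43, -175, 60], [0, 0, -0.15], 40], [[-54, -220, 60], [0, 0, -0.2], 40], [[-65, -265, 60], [0, 0, -0.25], 40], [[-76, -310, 60], [0, 0, -0.3], 40], [[-87, -355, 60], [0, 0, -0.35], 40], [[-98, -400, 60], [0, 0, -0.4], 40], [[-109, -445, 60], [0, 0, -0.45], 40], [[-120, -490, 60], [0, 0, -0.5], 40], [[-131, -535, 60], [0, 0, -0.5], 40], [[-142, -580, 50], [0, 0, -0.5], 40], [[-153, -625, 20], [0, 0, -0.5], 40], [[-163, -665, -20], [0, 0, -0.5], 40], [[-165, -671, -60], [0, 0, -0.5], 40], [[-165, -671, -100], [0, 0, -0.5], 40], [[-165, -671, -125], [0, 0, -0.5], 40], [[-165, -671, -140], [0, 0, -0.5], 40], [[-165, -671, -140], [0, 0, -0.5], 40]]}}

```text
time: 6.1
tool_pos: [0.3998, -0.4487, 0.02]
orientation: [-2.629, -1.715, 0.001]
ft_force: [0.6, 0.1, -1.5]
opening: 0.0548
finger_force: 37.8
```

Request:
{"op": "servo_tool", "data": {"series": [[[0, 0, -5], [0, 0, 0], 40], [[0, 0, -6], [0, 0, 0], 40], [[0, 0, -6], [0, 0, 0], 60], [[0, 0, -6], [0, 0, 0], 85], [[0, 0, -6], [0, 0, 0], 85], [[0, 0, -6], [0, 0, 0], 85], [[0, 0, 20], [0, 0, 0], 85], [[0, 0, 70], [0, 0, 0], 85], [[0, 0, 120], [0, 0, 0.12], 85], [[30, 40, 170], [0, 0, 0.24], 85], [[60, 80, 210], [0, 0, 0.36], 85], [[90, 110, 230], [0, 0, 0.48], 85], [[107, 130, 230], [0, 0, 0.6], 85], [[107, 140, 230], [0, 0, 0.6], 85], [[107, 140, 230], [0, 0, 0.6], 85], [[107, 140, 230], [0, 0, 0.6], 85]]}}

```text
time: 7.7
tool_pos: [0.506, -0.3108, 0.2509]
orientation: [-2.009, -2.414, 0.002]
ft_force: [0.5, -0.9, 0.4]
opening: 0.085
finger_force: 0.0
```

```bash
python3 - <<'E'
from h import *
o=sensors.get_obs();print(o['tool_pos'],o['orientation'])
C=cam("wrist");im=camera("wrist");print('cam',-C[0].T@C[1])
sp=np.load('sp.npy')
r=spotter.cut_out("wrist","spatula");print([(q['confidence'],q['bbox']) for q in r])
m=cv2.resize(r[0]['pixels'].astype(np.uint8),None,fx=3,fy=3,interpolation=cv2.INTER_NEAREST)>0
def cost(p):
    a=np.zeros(m.shape,np.uint8)
    for b in SP: cv2.fillConvexPoly(a,cv2.convexHull(((projw(W(p,b),C)+.5)*3).astype(np.int32)),1)
    a=a>0;return -(a&m).sum()/(a|m).sum()
q=sp.copy();q[3]=0
S=np.vstack([q]+[q+d for d in np.diag([.008,.008,.05,.006])])
s=minimize(cost,q,method='Nelder-Mead',options=dict(initial_simplex=S,xatol=1e-5,fatol=1e-6));print(s.x,s.fun)
np.save('sp.npy',s.x)
big=cv2.resize(im[:,:,::-1],None,fx=2,fy=2,interpolation=cv2.INTER_CUBIC)
for b in SP: cv2.polylines(big,[cv2.convexHull(((projw(W(s.x,b),C)+.5)*2).astype(np.int32))],True,(255,0,255),1)
x0,y0,x1,y1=[int(2*v) for v in r[0]['bbox']]
cv2.imwrite('pics/w2.png',big[max(0,y0-60):y1+60,max(0,x0-150):x1+150][:600,:800])
E
```

```text
[ 0.50596212 -0.31075199  0.25088921] [-2.00875991e+00 -2.41441590e+00  1.98787843e-03]
cam [ 0.49145518 -0.23065927  0.39386309]
[(0.92, [312.3, 29.3, 354.8, 277.0])]
[ 5.10563501e-01 -2.93209323e-01  1.76883852e+00  1.08318602e-03] -0.9100790693447242
```

View pics/w2.png

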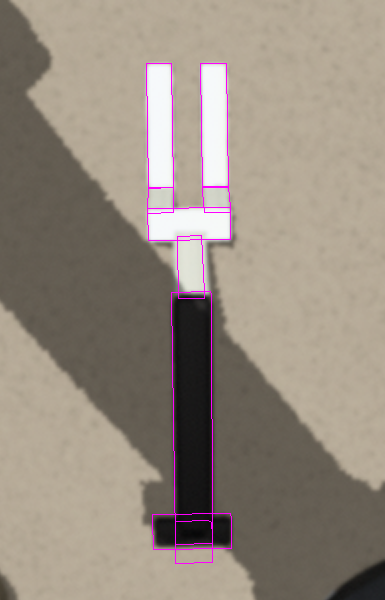

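Request:
{"op": "servo_tool", "data": {"series": [[[10, -12, -40], [0, 0, 0.016], 60], [[10, -12, -90], [0, 0, 0.016], 60], [[10, -12, -135], [0, 0, 0.016], 60], [[10, -12, -170], [0, 0, 0.016], 60], [[10, -12, -195], [0, 0, 0.016], 60], [[10, -12, -208], [0, 0, 0.016], 60], [[10, -12, -214], [0, 0, 0.016], 60], [[10, -12, -214], [0, 0, 0.016], 60], [[10, -12, -214], [0, 0, 0.016], 10], [[10, -12, -214], [0, 0, 0.016], 10], [[10, -12, -214], [0, 0, 0.016], 10], [[10, -12, -214], [0, 0, 0.016], 10], [[10, -12, -214], [0, 0, 0.016], 10], [[10, -12, -214], [0, 0, 0.016], 10]], "newtons": 110}}

```text
time: 9.2
tool_pos: [0.5179, -0.322, 0.0386]
orientation: [1.986, 2.432, 0.001]
ft_force: [-1.7, 0.9, 6.3]
opening: 0.0155
finger_force: 107.6
```

```bash
cat >>h.py <<'E'
def tcp(xg,ytip,z,gp,rel=(-.0297,-.0015,.0386)):
    "TCP world for spatula centred on griddle x, tip at y, tine underside at z (m), level"
    y=ytip-.165
    return W(gp,[[xg-rel[1],y+rel[0],z+rel[2]]])[0]
E
python3 - <<'E'
from h import *
gp=np.load('gp.npy');t=sensors.get_obs()['tool_pos']
for a in((0,-.18,.06),(0,-.18,.032),(0,0.02,.032)): print(a,((tcp(*a,gp)-t)*1000).round(1))
E
```

```text
(0, -0.18, 0.06) [68.5 75.6 60. ]
(0, -0.18, 0.032) [68.5 75.6 32. ]
(0, 0.02, 0.032) [ 52.4 275.   32. ]
```

Request:
{"op": "servo_tool", "data": {"series": [[[0, 0, 20], [0, 0, 0], 10], [[5, 0, 50], [0, 0, -0.03], 10], [[25, 25, 70], [0, 0, -0.07], 10], [[45, 50, 70], [0, 0, -0.117], 10], [[65, 70, 65], [0, 0, -0.117], 10], [[68, 76, 60], [0, 0, -0.117], 10], [[68, 76, 60], [0, 0, -0.117], 10], [[68, 76, 60], [0, 0, -0.117], 10]]}}

```text
time: 10.0
tool_pos: [0.584, -0.2469, 0.097]
orientation: [-2.128, -2.311, 0.002]
ft_force: [0.2, -0.8, -0.7]
opening: 0.0155
finger_force: 107.9
```

```bash
cat >>h.py <<'E'
def look(name,gp,ov=True,crop=None,K=2):
    C=cam("wrist");im=camera("wrist");o=sensors.get_obs()
    big=cv2.resize(im[:,:,::-1],None,fx=K,fy=K,interpolation=cv2.INTER_CUBIC)
    def pl(P,c): cv2.polylines(big,[((projw(W(gp,np.array(P)/1000.),C)+.5)*K).astype(np.int32)],False,c,1)
    if ov:
        for x in range(-112,113,28):
            for e in(-2.5,2.5): pl([[x+e,y,40] for y in range(-150,143,20)],(255,255,0))
    if crop: x0,y0,x1,y1=[v*K for v in crop];big=big[y0:y1,x0:x1]
    cv2.imwrite(f'pics/{name}.png',big);return im,C,o
def spfit(C,q):
    r=spotter.cut_out("wrist","spatula")
    if not r: return None
    m=cv2.resize(r[0]['pixels'].astype(np.uint8),None,fx=3,fy=3,interpolation=cv2.INTER_NEAREST)>0
    B=SP[3:]; # blade part only
    lim=None
    def cost(p):
        a=np.zeros(m.shape,np.uint8)
        for b in SP: cv2.fillConvexPoly(a,cv2.convexHull(((projw(W(p,b),C)+.5)*3).astype(np.int32)),1)
        bb=projw(W(p,[[.07,0,.02]]),C)[0]*3
        k=np.zeros(m.shape,bool);k[:int(bb[1])]=1
        a=(a>0)&k;n=m&k;return -(a&n).sum()/max((a|n).sum(),1)
    S=np.vstack([q]+[q+d for d in np.diag([.006,.006,.03,.006])])
    s=minimize(cost,q,method='Nelder-Mead',options=dict(initial_simplex=S,xatol=1e-5,fatol=1e-6));return s.x,s.fun
E
python3 - <<'E'
from h import *
gp=np.load('gp.npy')
im,C,o=look('w3',gp,crop=(170,60,570,360));t=o['tool_pos'];print(t,o['orientation'])
g2,f=refine(im,C,gp);print('gp',gp,g2,f)
p=np.r_[W(gp,[[.0,-.345,0]])[0][:2],gp[2]+np.pi/2,t[2]-.0386];print(p)
print(spfit(C,p))
E
```

```text
[ 0.58398062 -0.24753311  0.09737438] [ 2.12916634e+00  2.30998214e+00 -2.02409707e-03]
gp [0.5547946  0.12698056 0.0804934 ] [0.65431068 0.38719345 0.10856638] -125.6081169253439
[ 0.58253484 -0.21690239  1.65128972  0.05877438]
(array([ 0.58277456, -0.217372  ,  1.67153759,  0.05829115]), np.float64(-0.9705418683091362))
```

View pics/w3.png

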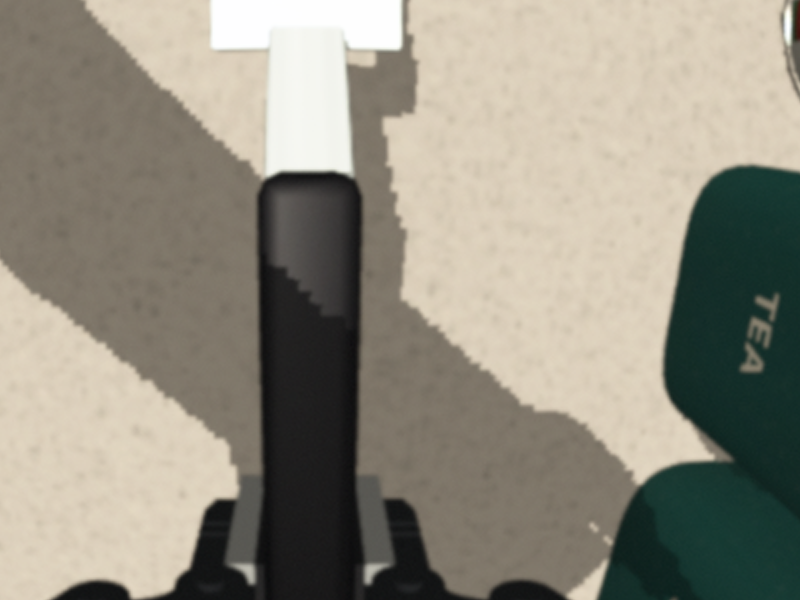

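Request:
{"op": "servo_tool", "data": {"series": [[[2, 1, 0], [0, 0, -0.01], 10], [[2, 1, -13], [0, 0, -0.01], 10], [[2, 1, -26], [0, 0, -0.01], 10], [[2, 1, -26], [0, 0, -0.01], 10], [[1, 16, -26], [0, 0, -0.01], 10], [[0, 31, -26], [0, 0, -0.01], 10], [[-1, 46, -26], [0, 0, -0.01], 10], [[-2, 61, -26], [0, 0, -0.01], 10], [[-3, 71, -26], [0, 0, -0.01], 10], [[-3, 71, -26], [0, 0, -0.01], 10], [[-3, 71, -26], [0, 0, -0.01], 10]]}}

```text
time: 11.2
tool_pos: [0.5826, -0.1747, 0.0716]
orientation: [2.137, 2.302, 0.0]
ft_force: [0.8, -0.2, -0.9]
opening: 0.0156
finger_force: 107.9
```

```bash
python3 - <<'E'
from h import *
gp=np.load('gp.npy')
o=sensors.get_obs();t=o['tool_pos'];print(t,o['orientation'],o['ft_force'])
print('want',tcp(0,-.11,.032,gp)-t)
im=camera("top")[:,:,::-1]
big=cv2.resize(im[170:340,190:420],None,fx=3,fy=3,interpolation=cv2.INTER_CUBIC);cv2.imwrite('pics/t1.png',big)
E
```

```text
[ 0.58255696 -0.17466555  0.07161011] [2.13662198e+00 2.30201443e+00 1.00593110e-05] [ 0.81527808 -0.21581053 -0.89931758]
want [-0.00176736 -0.00194672 -0.00101011]
```

View pics/t1.png

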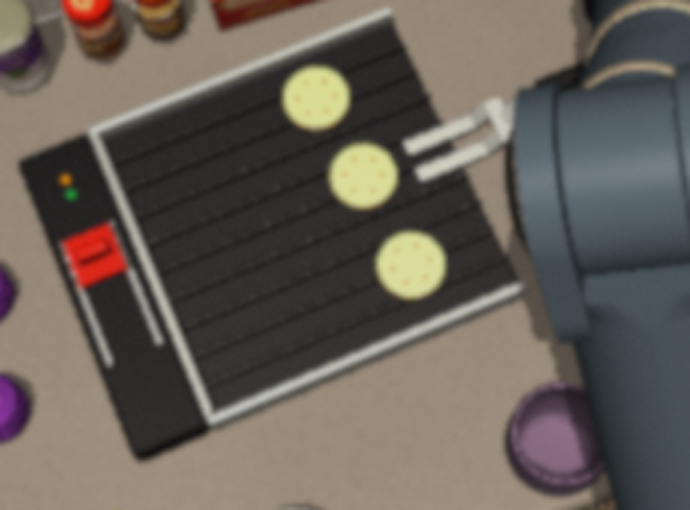

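```bash
python3 - <<'E'
from h import *
gp=np.load('gp.npy');T=cam("top")
for p in((414.5,161),(408,148),(421,174)): print(G(gp,onz((190+p[0]/3-.33,170+p[1]/3-.33),T,.035)))
for q in spotter.cut_out("top","biscuit_1"):
    v,u=np.nonzero(q['pixels']);print('b',G(gp,onz((u.mean(),v.mean()),T,.05)).round(4))
E
```

```text
[[ 0.00053163 -0.11055102  0.035     ]]
[[ 0.01435239 -0.1103402   0.035     ]]
[[-0.01321643 -0.11076073  0.035     ]]
b [[-0.0919 -0.0641  0.05  ]]
b [[ 0.001  -0.0599  0.05  ]]
b [[ 0.0868 -0.0515  0.05  ]]
```

Request:
{"op": "servo_tool", "data": {"series": [[[-3, 15, 0], [0, 0, 0], 10], [[-4, 30, 0], [0, 0, 0], 10], [[-5, 45, 0], [0, 0, 0], 10], [[-6, 60, 0], [0, 0, 0], 10], [[-7, 75, 0], [0, 0, 0], 10], [[-8, 85, 0], [0, 0, 0], 10], [[-9, 95, 0], [0, 0, 0], 10], [[-9, 105, 0], [0, 0, 0], 10], [[-10, 115, 0], [0, 0, 0], 10], [[-11, 125, 0], [0, 0, 0], 10], [[-12, 135, 0], [0, 0, 0], 10], [[-13, 145, 0], [0, 0, 0], 10], [[-13, 155, 0], [0, 0, 0], 10], [[-14, 165, 0], [0, 0, 0], 10], [[-15, 175, 0], [0, 0, 0], 10], [[-16, 182, 0], [0, 0, 0], 10], [[-16, 186, 0], [0, 0, 0], 10], [[-16, 186, 0], [0, 0, 0], 10]]}}

```text
time: 13.1
tool_pos: [0.5664, 0.0121, 0.0713]
orientation: [-2.136, -2.303, -0.0]
ft_force: [-0.1, -0.9, -0.7]
opening: 0.0152
finger_force: 107.9
```

```bash
cat >>h.py <<'E'
def bis(gp,names=("top","wrist"),z=.05):
    for n in names:
        C=cam(n);camera(n)
        for q in spotter.cut_out(n,"biscuit_1"):
            v,u=np.nonzero(q['pixels']);print(n,round(q['confidence'],2),[int(x) for x in q['bbox']],(1000*G(gp,onz((u.mean(),v.mean()),C,z,n=="wrist"))[0]).round(1))
E
python3 - <<'E'
from h import *
gp=np.load('gp.npy');o=sensors.get_obs();print(o['tool_pos'],o['ft_force'],tcp(0,.075,.032,gp)-o['tool_pos'])
bis(gp)
E
```

```text
[0.56640676 0.01209344 0.07130938] [-0.09124906 -0.86154631 -0.74451277] [-0.00049236 -0.00430471 -0.00070938]
top 0.74 [263, 232, 289, 253] [-1.6 40.3 50. ]
top 0.61 [285, 194, 304, 209] [ 86.7 -51.   50. ]
wrist 0.97 [267, 1, 380, 31] [ 2.7 15.9 50. ]
wrist 0.92 [447, 108, 558, 227] [ 87.5 -51.4  50. ]
wrist 0.8 [87, 135, 197, 256] [-85.1 -64.9  50. ]
```

Request:
{"op": "servo_tool", "data": {"series": [[[2, -20, 0], [0, 0, 0], 10], [[4, -45, 0], [0, 0, 0], 10], [[6, -70, 0], [0, 0, 0], 10], [[7, -85, 0], [0, 0, 0], 10], [[7, -85, 10], [0, 0, 0], 10], [[7, -85, 18], [0, 0, 0], 10], [[-7, -86, 18], [0, 0, 0], 10], [[-22, -87, 18], [0, 0, 0], 10], [[-22, -87, 18], [0, 0, 0], 10], [[-22, -87, 8], [0, 0, 0], 10], [[-22, -87, 0], [0, 0, 0], 10], [[-22, -87, 0], [0, 0, 0], 10], [[-23, -72, 0], [0, 0, 0], 10], [[-24, -57, 0], [0, 0, 0], 10], [[-26, -42, 0], [0, 0, 0], 10], [[-27, -27, 0], [0, 0, 0], 10], [[-28, -12, 0], [0, 0, 0], 10], [[-28, -9, 0], [0, 0, 0], 10], [[-28, -9, 0], [0, 0, 0], 10]]}}

```text
time: 15.2
tool_pos: [0.5385, 0.0033, 0.0714]
orientation: [2.136, 2.304, 0.0]
ft_force: [-0.4, -0.9, -0.7]
opening: 0.0153
finger_force: 107.9
```

```bash
python3 - <<'E'
from h import *
gp=np.load('gp.npy');o=sensors.get_obs();t=o['tool_pos'];print(t,o['orientation'],o['ft_force'],(G(gp,t)-[0,0,.0386])*1000)
bis(gp,("top",))
im=camera("top")[:,:,::-1]
cv2.imwrite('pics/t2.png',cv2.resize(im[170:340,190:420],None,fx=3,fy=3,interpolation=cv2.INTER_CUBIC))
E
```

```text
[0.53845461 0.00332848 0.07139373] [2.13551063e+00 2.30392249e+00 3.88622012e-04] [-0.44220105 -0.88811988 -0.73378523] [[ -26.22951564 -121.93787025   32.79372714]]
top 0.86 [283, 193, 308, 213] [ 86.6 -51.1  50. ]
top 0.69 [263, 231, 290, 253] [-1.2 38.8 50. ]
top 0.59 [318, 245, 334, 268] [-77.5 -65.7  50. ]
```

View pics/t2.png

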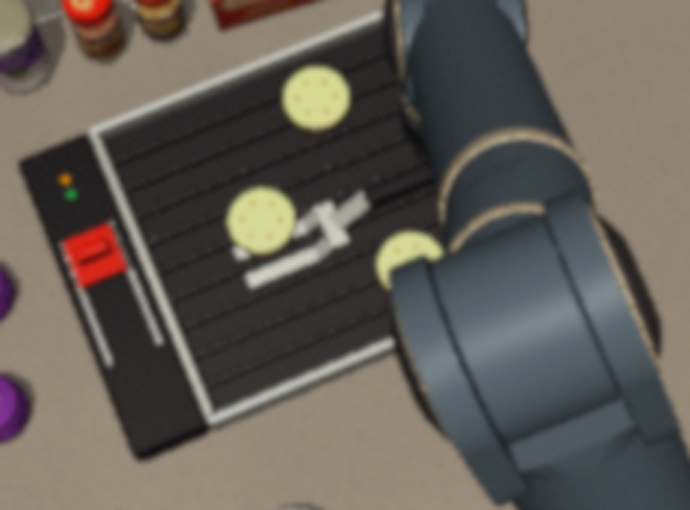

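Request:
{"op": "servo_tool", "data": {"series": [[[0, 0, 5], [0, 0, 0], 10], [[2, 0, 9], [0, 0, 0], 10], [[4, 0, 13], [0, 0, 0], 10], [[7, 0, 17], [0, 0, 0], 10], [[10, 1, 21], [0, 0, 0], 10], [[13, 1, 25], [0, 0, 0], 10], [[18, 1, 30], [0, 0, 0], 10], [[23, 2, 35], [0, 0, 0], 10], [[23, 2, 35], [0, 0, 0], 10]]}}

```text
time: 16.25
tool_pos: [0.5629, 0.0046, 0.1072]
orientation: [2.136, 2.301, 0.003]
ft_force: [-0.5, -0.4, -1.6]
opening: 0.0154
finger_force: 107.9
```

```bash
python3 - <<'E'
from h import *
gp=np.load('gp.npy')
a=camera("top")[:,:,::-1];b=camera("scene")[:,:,::-1]
A=cv2.resize(a[180:300,220:380],(480,360),interpolation=cv2.INTER_CUBIC);B=cv2.resize(b[190:310,230:390],(480,360),interpolation=cv2.INTER_CUBIC)
cv2.imwrite('pics/t3.png',cv2.resize(np.hstack([A,B]),(800,300)))
E
```

```text
(no output)
```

View pics/t3.png

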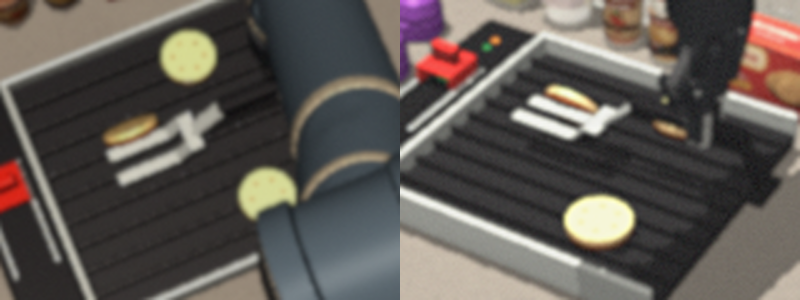

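The biscuit is standing steeply against the tine at about (131,130) in the left crop, so I push it over.

Request:
{"op": "servo_tool", "data": {"series": [[[5, 0, 4], [0, 0, 0], 10], [[11, 1, 7], [0, 0, 0], 10], [[18, 1, 8], [0, 0, 0], 10], [[26, 2, 8], [0, 0, 0], 10], [[34, 3, 8], [0, 0, 0], 10], [[42, 3, 8], [0, 0, 0], 10], [[50, 4, 8], [0, 0, 0], 10], [[56, 4, 8], [0, 0, 0], 10], [[56, 4, 8], [0, 0, 0], 10], [[45, 3, 18], [0, 0, 0], 10], [[30, 2, 18], [0, 0, 0], 10], [[10, 1, 18], [0, 0, 0], 10], [[-10, 0, 18], [0, 0, 0], 10], [[-15, 0, 18], [0, 0, 0], 10]]}}

```text
time: 17.75
tool_pos: [0.5432, 0.0039, 0.1248]
orientation: [-2.137, -2.299, 0.001]
ft_force: [-0.4, 0.1, -1.0]
opening: 0.0155
finger_force: 108.0
```

```bash
python3 - <<'E'
from h import *
gp=np.load('gp.npy')
a=camera("top")[:,:,::-1];b=camera("scene")[:,:,::-1]
A=cv2.resize(a[180:300,220:380],(480,360),interpolation=cv2.INTER_CUBIC);B=cv2.resize(b[190:310,230:390],(480,360),interpolation=cv2.INTER_CUBIC)
cv2.imwrite('pics/t4.png',cv2.resize(np.hstack([A,B]),(800,300)))
o=sensors.get_obs();print(o['tool_pos'],(G(gp,o['tool_pos'])-[0,0,.0386])*1000);bis(gp)
E
```

```text
[0.54567982 0.00437983 0.12504169] [[ -18.9431639  -121.4708804    86.44168689]]
top 0.82 [317, 247, 337, 270] [-92.8 -65.5  50. ]
top 0.62 [255, 213, 280, 233] [59.7 39.2 50. ]
top 0.61 [286, 193, 307, 215] [ 84.9 -51.3  50. ]
wrist 0.91 [447, 102, 534, 197] [ 87.9 -51.7  50. ]
wrist 0.63 [407, 2, 505, 54] [63.2 26.4 50. ]
wrist 0.57 [161, 120, 255, 219] [-86.8 -65.2  50. ]
```

View pics/t4.png

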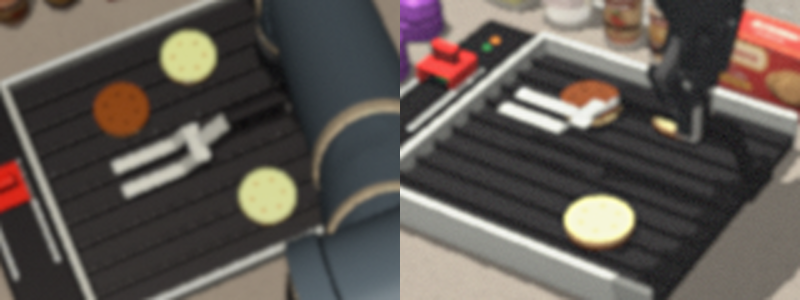

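```bash
python3 - <<'E'
from h import *
gp=np.load('gp.npy');S=cam("scene");T=cam("top");t=sensors.get_obs()['tool_pos']
for n,p in(("jar front base",(432,257)),("tea front-left base",(450,270)),("tea front-right",(475,284)),("box near-right base",(405,240))): print(n,onz(p,S,0).round(3))
for n,p in(("jar",(342,158)),("tea",(372,160)),("tea r",(397,153))): print('top',n,onz(p,T,0).round(3))
for a in((.114,-.125,.070),(.114,-.125,.032),(.114,-.012,.032)): print(a,tcp(*a,gp),((tcp(*a,gp)-t)*1000).round(1))
E
```

```text
jar front base [ 0.757 -0.108  0.   ]
tea front-left base [ 0.736 -0.165  0.   ]
tea front-right [ 0.722 -0.234  0.   ]
box near-right base [ 0.783 -0.02   0.   ]
top jar [ 0.751 -0.095 -0.   ]
top tea [ 0.716 -0.174  0.   ]
top tea r [ 0.713 -0.251  0.   ]
(0.114, -0.125, 0.07) [ 0.69562659 -0.18239735  0.1086    ] [ 148.2 -186.8  -16. ]
(0.114, -0.125, 0.032) [ 0.69562659 -0.18239735  0.0706    ] [ 148.2 -186.8  -54. ]
(0.114, -0.012, 0.032) [ 0.68654065 -0.06976323  0.0706    ] [139.2 -74.2 -54. ]
```

Request:
{"op": "servo_tool", "data": {"series": [[[15, -30, 0], [0, 0, 0], 10], [[35, -60, 0], [0, 0, 0], 10], [[55, -95, 0], [0, 0, 0], 10], [[80, -130, 0], [0, 0, 0], 10], [[105, -155, 0], [0, 0, 0], 10], [[118, -160, 0], [0, 0, 0], 10], [[118, -160, -15], [0, 0, 0], 10], [[118, -160, -30], [0, 0, 0], 10], [[118, -160, -30], [0, 0, 0], 10], [[118, -160, -30], [0, 0, 0], 10]]}}

```text
time: 19.05
tool_pos: [0.6632, -0.1543, 0.0931]
orientation: [-2.135, -2.301, 0.002]
ft_force: [-0.1, 0.5, -0.8]
opening: 0.0158
finger_force: 108.0
```

```bash
python3 - <<'E'
from h import *
gp=np.load('gp.npy');o=sensors.get_obs();t=o['tool_pos'];print(t,o['orientation'],((tcp(.084,-.095,.032,gp)-t)*1000).round(1))
bis(gp,("wrist",))
E
```

```text
[ 0.66323039 -0.15433542  0.09310879] [-2.13477086e+00 -2.30138841e+00  1.57246391e-03] [  0.1  -0.6 -22.5]
```

Request:
{"op": "servo_tool", "data": {"series": [[[0, 0, -12], [0, 0, 0], 10], [[0, 0, -22], [0, 0, 0], 10], [[0, 0, -22], [0, 0, 0], 10], [[-1, 12, -22], [0, 0, 0], 10], [[-2, 26, -22], [0, 0, 0], 10], [[-3, 40, -22], [0, 0, 0], 10], [[-4, 54, -22], [0, 0, 0], 10], [[-5, 68, -22], [0, 0, 0], 10], [[-6, 76, -22], [0, 0, 0], 10], [[-7, 80, -22], [0, 0, 0], 10], [[-7, 80, -22], [0, 0, 0], 10], [[-7, 80, -17], [0, 0, 0], 10], [[-7, 80, -12], [0, 0, 0], 10], [[-7, 80, -7], [0, 0, 0], 10], [[-7, 80, -2], [0, 0, 0], 10], [[-7, 80, 2], [0, 0, 0], 10], [[-7, 80, 4], [0, 0, 0], 10], [[-7, 80, 4], [0, 0, 0], 10]]}}

```text
time: 20.95
tool_pos: [0.6576, -0.0757, 0.0987]
orientation: [2.137, 2.302, 0.001]
ft_force: [-0.6, -0.3, -0.6]
opening: 0.0154
finger_force: 107.9
```

```bash
python3 - <<'E'
from h import *
gp=np.load('gp.npy');o=sensors.get_obs();t=o['tool_pos'];print(t,o['ft_force'],((tcp(.084,-.015,.058,gp)-t)*1000).round(1))
bis(gp,("top","wrist"),.068)
a=camera("top")[:,:,::-1];b=camera("scene")[:,:,::-1]
A=cv2.resize(a[180:300,220:380],(480,360),interpolation=cv2.INTER_CUBIC);B=cv2.resize(b[190:310,230:390],(480,360),interpolation=cv2.INTER_CUBIC)
cv2.imwrite('pics/t5.png',cv2.resize(np.hstack([A,B]),(800,300)))
E
```

```text
[ 0.65759196 -0.07568175  0.09874886] [-0.63395101 -0.31583384 -0.57160453] [-0.7  0.5 -2.1]
top 0.75 [210, 246, 229, 266] [ 23.6 185.5  68. ]
top 0.65 [284, 189, 304, 211] [ 89.3 -51.   68. ]
top 0.43 [319, 249, 329, 271] [-99.2 -47.7  68. ]
top 0.43 [285, 171, 344, 214] [  90.7 -124.5   68. ]
wrist 0.69 [281, 2, 386, 26] [ 91.5 -74.   68. ]
wrist 0.56 [10, 6, 83, 98] [-67.2 -73.6  68. ]
```

Request:
{"op": "servo_tool", "data": {"series": [[[-4, 0, 0], [0, 0, 0], 10], [[-11, -1, 0], [0, 0, 0], 10], [[-19, -2, 0], [0, 0, 0], 10], [[-27, -2, 0], [0, 0, 0], 10], [[-35, -3, 0], [0, 0, 0], 10], [[-43, -3, 0], [0, 0, 0], 10], [[-51, -4, 0], [0, 0, 0], 10], [[-56, -5, 0], [0, 0, 0], 10], [[-56, -5, 0], [0, 0, 0], 10], [[-56, -5, -6], [0, 0, 0], 10], [[-56, -5, -12], [0, 0, 0], 10], [[-56, -5, -18], [0, 0, 0], 10], [[-56, -5, -24], [0, 0, 0], 10], [[-56, -5, -27], [0, 0, 0], 10], [[-56, -5, -27], [0, 0, 0], 10], [[-55, -20, -27], [0, 0, 0], 10], [[-53, -40, -27], [0, 0, 0], 10], [[-52, -60, -27], [0, 0, 0], 10], [[-50, -80, -27], [0, 0, 0], 10], [[-49, -90, -27], [0, 0, 0], 10]]}}

```text
time: 23.25
tool_pos: [0.6084, -0.1697, 0.0721]
orientation: [2.14, 2.296, -0.001]
ft_force: [-0.3, -0.5, -0.8]
opening: 0.0155
finger_force: 107.9
```

```bash
python3 - <<'E'
from h import *
gp=np.load('gp.npy');o=sensors.get_obs();t=o['tool_pos'];print(t,o['ft_force'],((tcp(0,-.1,.032,gp)-t)*1000).round(1))
bis(gp,("top","wrist"))
E
```

```text
[ 0.60837168 -0.16965935  0.07206183] [-0.32457725 -0.49929234 -0.82176259] [-28.4   3.   -1.5]
top 0.75 [256, 211, 281, 232] [60.4 38.3 50. ]
top 0.67 [317, 247, 336, 271] [-92.5 -64.3  50. ]
top 0.54 [294, 209, 317, 230] [ 31.8 -51.8  50. ]
```

Request:
{"op": "servo_tool", "data": {"series": [[[0, 0, 10], [0, 0, 0], 10], [[0, 0, 18], [0, 0, 0], 10], [[-14, -1, 18], [0, 0, 0], 10], [[-28, -2, 18], [0, 0, 0], 10], [[-28, -2, 18], [0, 0, 0], 10], [[-28, -2, 8], [0, 0, 0], 10], [[-28, -2, -1], [0, 0, 0], 10], [[-28, -2, -1], [0, 0, 0], 10], [[-29, 12, -1], [0, 0, 0], 10], [[-30, 26, -1], [0, 0, 0], 10], [[-32, 40, -1], [0, 0, 0], 10], [[-33, 54, -1], [0, 0, 0], 10], [[-34, 68, -1], [0, 0, 0], 10], [[-35, 80, -1], [0, 0, 0], 10], [[-35, 85, -1], [0, 0, 0], 10], [[-35, 85, -1], [0, 0, 0], 10]]}}

```text
time: 25.05
tool_pos: [0.5735, -0.0795, 0.0704]
orientation: [-2.136, -2.304, -0.001]
ft_force: [0.7, -0.4, -0.5]
opening: 0.0157
finger_force: 108.0
```

```bash
python3 - <<'E'
from h import *
gp=np.load('gp.npy');o=sensors.get_obs();t=o['tool_pos'];print(t,o['ft_force'],((tcp(0,-.016,.032,gp)-t)*1000).round(1))
bis(gp,("top","wrist"))
E
```

```text
[ 0.5735361  -0.07949821  0.0703634 ] [ 0.68293575 -0.40924922 -0.54204055] [-0.3 -3.4  0.2]
top 0.95 [295, 212, 311, 228] [ 30.4 -51.   50. ]
top 0.78 [254, 210, 282, 235] [60.3 38.3 50. ]
wrist 0.88 [343, 1, 450, 29] [ 34.9 -75.2  50. ]
wrist 0.58 [78, 0, 194, 73] [-86.4 -76.3  50. ]
```

Same flip as before.

Request:
{"op": "servo_tool", "data": {"series": [[[0, 0, 5], [0, 0, 0], 10], [[2, 0, 9], [0, 0, 0], 10], [[4, 0, 13], [0, 0, 0], 10], [[7, 0, 17], [0, 0, 0], 10], [[10, 1, 21], [0, 0, 0], 10], [[13, 1, 25], [0, 0, 0], 10], [[18, 1, 30], [0, 0, 0], 10], [[23, 2, 35], [0, 0, 0], 10], [[23, 2, 35], [0, 0, 0], 10], [[28, 2, 39], [0, 0, 0], 10], [[34, 3, 42], [0, 0, 0], 10], [[41, 3, 43], [0, 0, 0], 10], [[49, 4, 43], [0, 0, 0], 10], [[57, 5, 43], [0, 0, 0], 10], [[65, 5, 43], [0, 0, 0], 10], [[73, 6, 43], [0, 0, 0], 10], [[79, 6, 43], [0, 0, 0], 10], [[79, 6, 43], [0, 0, 0], 10], [[70, 5, 53], [0, 0, 0], 10], [[50, 4, 55], [0, 0, 0], 10]]}}

```text
time: 27.25
tool_pos: [0.624, -0.0771, 0.1266]
orientation: [2.136, 2.301, 0.002]
ft_force: [-0.4, 0.5, -0.7]
opening: 0.0156
finger_force: 108.0
```

```bash
cat >>h.py <<'E'
def blobs(gp,n="top"):
    "brown / pale blobs on the plate by colour"
    C=cam(n);im=camera(n);h=cv2.cvtColor(im,cv2.COLOR_RGB2HSV)
    for nm,lo,hi in(("brown",(4,120,60),(18,255,200)),("pale",(20,50,140),(40,255,255))):
        m=cv2.inRange(h,lo,hi);k,l,s,c=cv2.connectedComponentsWithStats(m)
        for i in range(1,k):
            if s[i,4]<40: continue
            g=G(gp,onz(c[i],C,.05))[0]*1000
            if abs(g[0])<150 and -160<g[1]<150: print(n,nm,s[i,2:5],g.round(1))
E
python3 - <<'E'
from h import *
gp=np.load('gp.npy');o=sensors.get_obs();t=o['tool_pos'];print(t,o['ft_force'])
bis(gp,("top",));blobs(gp);blobs(gp,"scene")
E
```

```text
[ 0.6240458  -0.0770776   0.12663945] [-0.43076329  0.54776976 -0.7409428 ]
top 0.66 [285, 192, 305, 211] [ 90.3 -51.5  50. ]
top 0.62 [318, 246, 328, 269] [-90.4 -56.4  50. ]
top 0.59 [256, 210, 280, 231] [61.7 37.7 50. ]
top brown [ 22  16 235] [101.4 -52.5  50. ]
top brown [ 23  23 421] [61.4 38.3 50. ]
top pale [ 16  22 269] [-88.3 -57.7  50. ]
scene brown [ 24  16 297] [65.7 42.9 50. ]
scene brown [25  7 95] [ 78.5 -59.2  50. ]
scene pale [ 29  19 132] [-86.7 -62.2  50. ]
```

Request:
{"op": "servo_tool", "data": {"series": [[[-10, -30, 0], [0, 0, 0], 10], [[-35, -60, 0], [0, 0, 0], 10], [[-70, -85, 0], [0, 0, 0], 10], [[-105, -104, 0], [0, 0, 0], 10], [[-140, -104, 0], [0, 0, 0], 10], [[-157, -104, 0], [0, 0, 0], 10], [[-157, -104, -20], [0, 0, 0], 10], [[-157, -104, -30], [0, 0, 0], 10], [[-157, -104, -30], [0, 0, 0], 10], [[-157, -104, -30], [0, 0, 0], 10]]}}

```text
time: 28.45
tool_pos: [0.4672, -0.1808, 0.0954]
orientation: [2.137, 2.302, -0.0]
ft_force: [0.6, 0.5, -1.1]
opening: 0.0156
finger_force: 108.0
```

```bash
python3 - <<'E'
from h import *
gp=np.load('gp.npy');o=sensors.get_obs();t=o['tool_pos'];print(t,o['orientation'],((tcp(-.114,-.105,.032,gp)-t)*1000).round(1))
bis(gp,("wrist","scene"));blobs(gp);blobs(gp,"scene")
E
```

```text
[ 0.46716695 -0.18078821  0.095434  ] [ 2.13691465e+00  2.30224566e+00 -2.99036877e-04] [ -0.4  -0.  -24.8]
scene 0.92 [329, 229, 354, 243] [ 87.4 -52.7  50. ]
scene 0.86 [298, 269, 327, 291] [-91.  -66.4  50. ]
scene 0.79 [291, 221, 319, 240] [60.3 37.7 50. ]
scene 0.47 [238, 204, 261, 226] [ 44.9 199.5  50. ]
top brown [ 23  23 408] [ 89.6 -52.1  50. ]
top brown [ 23  23 421] [61.4 38.3 50. ]
top pale [ 22  22 393] [-90.7 -65.2  50. ]
scene brown [ 25  16 303] [66.2 42.6 50. ]
scene brown [ 25  15 297] [ 91.5 -48.5  50. ]
scene pale [ 29  19 121] [-85.3 -61.2  50. ]
```

Request:
{"op": "servo_tool", "data": {"series": [[[0, 0, -12], [0, 0, 0], 10], [[-1, 0, -24], [0, 0, 0], 10], [[-1, 0, -24], [0, 0, 0], 10], [[-2, 13, -24], [0, 0, 0], 10], [[-3, 26, -24], [0, 0, 0], 10], [[-4, 39, -24], [0, 0, 0], 10], [[-5, 52, -24], [0, 0, 0], 10], [[-6, 65, -24], [0, 0, 0], 10], [[-7, 75, -24], [0, 0, 0], 10], [[-7, 77, -24], [0, 0, 0], 10], [[-7, 77, -24], [0, 0, 0], 10]]}}

```text
time: 29.85
tool_pos: [0.4595, -0.1033, 0.0714]
orientation: [2.136, 2.303, 0.0]
ft_force: [0.4, -0.4, -0.3]
opening: 0.0155
finger_force: 108.0
```

```bash
python3 - <<'E'
from h import *
gp=np.load('gp.npy');o=sensors.get_obs();t=o['tool_pos'];print(t,o['ft_force'],((tcp(-.114,-.028,.032,gp)-t)*1000).round(1))
bis(gp,("scene","top"));blobs(gp)
E
```

```text
[ 0.45952604 -0.10329096  0.0714274 ] [ 0.41717493 -0.38202721 -0.30697398] [ 1.  -0.8 -0.8]
scene 0.76 [299, 269, 326, 292] [-91.1 -64.7  50. ]
scene 0.63 [329, 226, 354, 248] [ 86.5 -51.   50. ]
scene 0.56 [295, 220, 320, 238] [59.9 36.5 50. ]
top 0.96 [317, 246, 335, 269] [-92.1 -64.6  50. ]
top 0.68 [284, 191, 306, 211] [ 87.6 -51.3  50. ]
top 0.6 [255, 211, 280, 231] [61.4 38.  50. ]
top brown [ 23  22 409] [ 89.6 -52.2  50. ]
top brown [ 23  23 422] [61.4 38.3 50. ]
top pale [ 23  22 395] [-90.7 -65.2  50. ]
```

Request:
{"op": "servo_tool", "data": {"series": [[[0, 0, 5], [0, 0, 0], 10], [[1, 0, 9], [0, 0, 0], 10], [[3, 0, 13], [0, 0, 0], 10], [[6, 0, 17], [0, 0, 0], 10], [[9, 1, 21], [0, 0, 0], 10], [[13, 1, 25], [0, 0, 0], 10], [[18, 1, 30], [0, 0, 0], 10], [[23, 2, 35], [0, 0, 0], 10], [[23, 2, 35], [0, 0, 0], 10]]}}

```text
time: 31.0
tool_pos: [0.484, -0.1016, 0.1072]
orientation: [2.136, 2.301, 0.002]
ft_force: [-0.2, -0.0, -1.2]
opening: 0.0156
finger_force: 108.0
```

```bash
python3 - <<'E'
from h import *
gp=np.load('gp.npy');blobs(gp);blobs(gp,"scene")
E
```

```text
top brown [ 23  22 406] [ 89.5 -52.   50. ]
top brown [ 23  23 421] [61.4 38.3 50. ]
top brown [21 12 81] [-49.  -64.6  50. ]
top pale [14  7 56] [-56.4 -66.5  50. ]
scene brown [ 25  16 305] [66.2 42.6 50. ]
scene brown [ 25  15 294] [ 91.5 -48.4  50. ]
```

Biscuit 1 is standing on edge near x = -50, so I push it over.

Request:
{"op": "servo_tool", "data": {"series": [[[5, 0, 4], [0, 0, 0], 10], [[11, 1, 7], [0, 0, 0], 10], [[18, 1, 8], [0, 0, 0], 10], [[26, 2, 8], [0, 0, 0], 10], [[34, 3, 8], [0, 0, 0], 10], [[42, 3, 8], [0, 0, 0], 10], [[50, 4, 8], [0, 0, 0], 10], [[58, 4, 8], [0, 0, 0], 10], [[58, 4, 8], [0, 0, 0], 10], [[45, 3, 18], [0, 0, 0], 10], [[30, 2, 20], [0, 0, 0], 10], [[10, -20, 20], [0, 0, 0], 10], [[0, -60, 20], [0, 0, 0], 10], [[0, -100, 20], [0, 0, 0], 10], [[10, -130, 20], [0, 0, 0], 10], [[10, -130, 20], [0, 0, 0], 10]]}}

```text
time: 32.7
tool_pos: [0.4925, -0.2371, 0.1271]
orientation: [2.143, 2.292, -0.002]
ft_force: [0.3, -0.3, -1.0]
opening: 0.0155
finger_force: 108.0
```

```bash
python3 - <<'E'
from h import *
gp=np.load('gp.npy');o=sensors.get_obs();print(o['tool_pos'],o['orientation']);blobs(gp);blobs(gp,"scene");bis(gp,("top",))
a=camera("top")[:,:,::-1];b=camera("scene")[:,:,::-1]
A=cv2.resize(a[160:340,190:430],(480,360),interpolation=cv2.INTER_CUBIC);B=cv2.resize(b[190:340,230:430],(480,360),interpolation=cv2.INTER_CUBIC)
cv2.imwrite('pics/t6.png',cv2.resize(np.hstack([A,B]),(800,300)))
E
```

```text
[ 0.49246369 -0.23709068  0.12714323] [ 2.14268204e+00  2.29158076e+00 -2.24761137e-03]
top brown [ 23  22 407] [ 89.5 -52.1  50. ]
top brown [ 23  23 419] [61.4 38.3 50. ]
top brown [ 24  23 422] [-22.5 -65.8  50. ]
scene brown [ 25  16 304] [66.3 42.7 50. ]
scene brown [ 25  15 294] [ 91.6 -48.6  50. ]
scene brown [ 27  18 377] [-18.4 -62.4  50. ]
top 0.78 [306, 222, 325, 249] [-22.5 -64.5  50. ]
top 0.76 [284, 193, 306, 210] [ 88.2 -51.7  50. ]
```

View pics/t6.png

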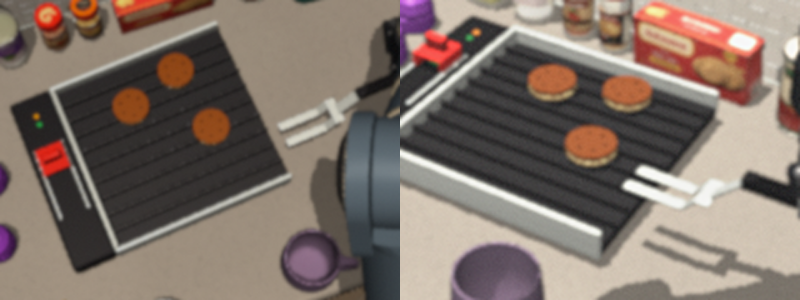

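All three biscuits are browned side up and lie flat, at about (131,105), (176,70) and (211,126) in the left crop. Next I set the spatula down on the worktop to the right of the griddle.

Request:
{"op": "servo_tool", "data": {"series": [[[10, -30, 0], [0, 0, 0], 10], [[20, -60, 0], [0, 0, 0], 10], [[25, -80, -20], [0, 0, 0], 10], [[25, -80, -45], [0, 0, 0], 10], [[25, -80, -65], [0, 0, 0], 10], [[25, -80, -78], [0, 0, 0], 10], [[25, -80, -85], [0, 0, 0], 10], [[25, -80, -88], [0, 0, 0], 10], [[25, -80, -89], [0, 0, 0], 10], [[25, -80, -89], [0, 0, 0], 10]]}}

```text
time: 34.0
tool_pos: [0.5179, -0.3113, 0.0387]
orientation: [2.136, 2.302, 0.002]
ft_force: [-1.9, 0.9, 1.7]
opening: 0.0156
finger_force: 108.4
```

Request:
{"op": "servo_tool", "data": {"series": [[[0, 0, 0], [0, 0, 0], 30], [[0, 0, 0], [0, 0, 0], 60], [[0, 0, 0], [0, 0, 0], 60], [[0, 0, 15], [0, 0, 0], 60], [[0, 0, 55], [0, 0, 0], 60], [[0, 0, 100], [0, 0, 0], 60], [[0, 30, 140], [0, 0, 0], 60], [[5, 75, 160], [0, 0, 0], 60], [[10, 120, 165], [0, 0, 0], 60], [[15, 165, 165], [0, 0, 0], 60], [[20, 210, 165], [0, 0, 0], 60], [[25, 255, 165], [0, 0, 0], 60], [[30, 300, 165], [0, 0, 0], 60], [[35, 345, 165], [0, 0, 0], 60], [[40, 390, 165], [0, 0, 0], 60], [[45, 435, 165], [0, 0, 0], 60], [[48, 480, 165], [0, 0, 0], 60], [[48, 525, 165], [0, 0, 0], 60], [[48, 550, 165], [0, 0, 0], 60], [[48, 550, 165], [0, 0, 0], 60]], "newtons": 40}}

```text
time: 36.0
tool_pos: [0.5645, 0.2441, 0.2029]
orientation: [-2.128, -2.31, -0.003]
ft_force: [0.1, 0.5, 0.1]
opening: 0.0599
finger_force: 0.0
```

```bash
python3 - <<'E'
from h import *
gp=np.load('gp.npy');C=cam("wrist");im=camera("wrist");o=sensors.get_obs();t=o['tool_pos'];print(t,o['orientation'])
print(refine(im,C,gp)[0]-gp)
h=cv2.cvtColor(im,cv2.COLOR_RGB2HSV);m=cv2.inRange(h,(0,150,120),(6,255,255))|cv2.inRange(h,(174,150,120),(180,255,255))
k,l,s,c=cv2.connectedComponentsWithStats(m)
for i in range(1,k):
    if s[i,4]>300: print(s[i],c[i],(G(gp,onz(c[i],C,.069,True))*1000).round(1))
r=spotter.cut_out("wrist","lock");print([(q['confidence'],q['bbox']) for q in r])
cv2.imwrite('pics/w4.png',im[:,:,::-1]);blobs(gp)
r=spotter.cut_out("top","spatula");T=cam("top");sp=np.array([.525,-.2825,1.6513,0])
print(fit(SP,[sp],[(T,r[0]['pixels'])]) if r else None)
E
```

```text
[0.56502109 0.24060053 0.20293719] [2.13294359e+00 2.30624187e+00 1.08942427e-03]
[0.00041622 0.00021425 0.00047763]
[ 304  116   62   56 1811] [340.67697405 149.39149641] [[ 31.3 179.   69. ]]
[ 558  228   50   55 1429] [580.61791463 252.29041288] [[262.3  97.2  69. ]]
[540 291  41  45 489] [556.20449898 304.77505112] [[246.2  42.9  69. ]]
[ 503  325   51   61 1123] [529.82902939 344.65538736] [[226.2  -1.2  69. ]]
[(0.59, [305.4, 113.8, 363.2, 171.9])]
top brown [ 23  22 405] [ 89.7 -52.2  50. ]
top brown [ 23  23 389] [-22.2 -68.2  50. ]
(array([ 0.50876962, -0.27849625,  1.64661865,  0.0096602 ]), np.float64(-0.8455688043828553))
```

View pics/w4.png

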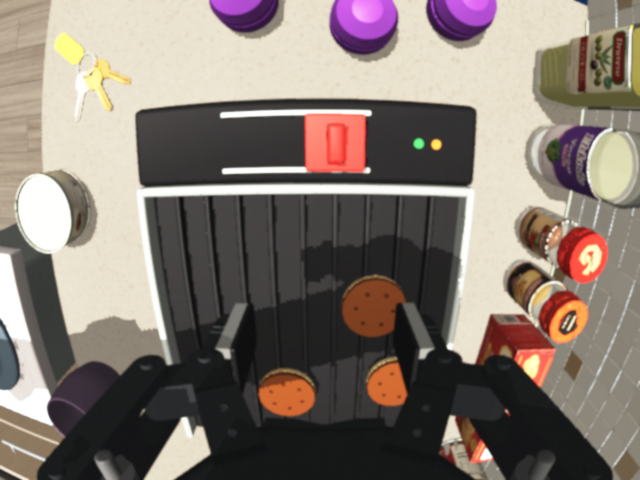

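The lock tab is at (338,142) on the red cover, and the rail runs left from it. All the biscuits show brown. Next I triangulate the tab from the two wrist views.

```bash
python3 - <<'E'
from h import *
gp=np.load('gp.npy');C=cam("wrist");t=sensors.get_obs()['tool_pos']
d=np.load('w1.npz');C1=(d['r'],d['t'],*d['k'])
P=tri([ray((338,142),C,True),ray((342.5,75.5),C1,True)]);print(P,G(gp,P)*1000)
for p in((338,142),):
    Q=onz(p,C,.088,True);print(Q,G(gp,Q)*1000)
Q=onz((335.5,143),C,.069,True);print('cover',G(gp,Q)*1000)
print(t)
for x in(.0255,):print(W(gp,[[x,.183,.074]])[0]-t)
E
```

```text
[0.56745121 0.3074423  0.12058512] [[ 27.12593391 178.85975811 120.58512013]]
[0.57038775 0.30601505 0.088     ] [[ 29.93819742 177.20101099  88.        ]]
cover [[ 28.78927978 175.54787527  69.        ]]
[0.56580548 0.23635137 0.202994  ]
[-0.00030784  0.07508702 -0.128994  ]
```

```bash
python3 - <<'E'
from h import *
gp=np.load('gp.npy');C=cam("wrist");im=camera("wrist");t=sensors.get_obs()['tool_pos']
d=np.load('w1.npz');C1=(d['r'],d['t'],*d['k']);I1=d['im']
def tab(im,C):
    # cover outline fit: 44x42 box z<=69 plus tab
    h=cv2.cvtColor(im,cv2.COLOR_RGB2HSV);m=cv2.inRange(h,(0,110,90),(8,255,255))|cv2.inRange(h,(172,110,90),(180,255,255))
    k,l,s,c=cv2.connectedComponentsWithStats(m)
    g=[(i,G(gp,onz(c[i],C,.069,True))[0]) for i in range(1,k) if s[i,4]>300]
    i=[i for i,q in g if abs(q[0])<.1 and .12<q[1]<.23][0]
    M=cv2.resize((l==i).astype(np.uint8),None,fx=4,fy=4,interpolation=cv2.INTER_NEAREST)>0
    def cost(p):
        a=np.zeros(M.shape,np.uint8);x,y=p*1000
        for b in(box(x-22,x+22,y-21,y+21,65,69),box(x-6,x+6,y-14,y+14,69,88)):
            cv2.fillConvexPoly(a,cv2.convexHull(((projw(W(gp,b),C)+.5)*4).astype(np.int32)),1)
        a=a>0;return -(a&M).sum()/(a|M).sum()
    q=np.array([.027,.183]);r=minimize(cost,q,method='Nelder-Mead',options=dict(initial_simplex=[q,q+[.005,0],q+[0,.005]],xatol=1e-5));return r.x,r.fun
print(tab(im,C),tab(I1,C1));print(t,refine(im,C,gp)[0]-gp)
x,_=tab(im,C);print('shift to tab',(W(gp,[[x[0],x[1],.074]])[0]-t)*1000)
E
```

```text
(array([0.02695201, 0.18400109]), np.float64(-0.9503161380087708)) (array([0.02721938, 0.18433024]), np.float64(-0.8964838529390324))
[0.56584143 0.23623048 0.2029609 ] [0.00036865 0.00031554 0.00036203]
shift to tab [   1.02302463   76.32251868 -128.96089988]
```

Request:
{"op": "servo_tool", "data": {"series": [[[1, 40, -20], [0, 0, 0], 40], [[1, 70, -50], [0, 0, 0], 40], [[1, 76, -85], [0, 0, 0], 40], [[1, 76, -110], [0, 0, 0], 40], [[1, 76, -122], [0, 0, 0], 40], [[1, 76, -127], [0, 0, 0], 40], [[1, 76, -127], [0, 0, 0], 40], [[1, 76, -127], [0, 0, 0], 5], [[1, 76, -127], [0, 0, 0], 5], [[1, 76, -127], [0, 0, 0], 5], [[1, 76, -127], [0, 0, 0], 5], [[1, 76, -127], [0, 0, 0], 5]], "newtons": 30}}

```text
time: 37.45
tool_pos: [0.5673, 0.3145, 0.077]
orientation: [2.137, 2.302, 0.004]
ft_force: [-0.3, -0.2, 6.8]
opening: 0.0113
finger_force: 33.0
```

Request:
{"op": "servo_tool", "data": {"series": [[[-6, 0, 1], [0, 0, 0], 5], [[-14, -1, 1], [0, 0, 0], 5], [[-22, -2, 1], [0, 0, 0], 5], [[-30, -2, 1], [0, 0, 0], 5], [[-38, -3, 1], [0, 0, 0], 5], [[-46, -4, 1], [0, 0, 0], 5], [[-50, -4, 1], [0, 0, 0], 5], [[-51, -4, 1], [0, 0, 0], 5], [[-51, -4, 1], [0, 0, 0], 5]]}}

```text
time: 38.35
tool_pos: [0.5199, 0.3107, 0.0771]
orientation: [2.134, 2.296, 0.015]
ft_force: [12.0, 1.6, -4.0]
opening: 0.0105
finger_force: 31.8
```

Request:
{"op": "servo_tool", "data": {"series": [[[2, 0, 0], [0, 0, 0], 30], [[2, 0, 0], [0, 0, 0], 40], [[2, 0, 0], [0, 0, 0], 40], [[2, 0, 20], [0, 0, 0], 40], [[10, -20, 60], [0, 0, 0], 40], [[30, -50, 100], [0, 0, 0], 20], [[48, -70, 125], [0, 0, 0], 0], [[48, -70, 125], [0, 0, 0], 0], [[48, -70, 125], [0, 0, 0], 0], [[48, -70, 125], [0, 0, 0], 0], [[48, -70, 125], [0, 0, 0], 0]]}}

```text
time: 39.45
tool_pos: [0.5615, 0.2416, 0.1996]
orientation: [-2.134, -2.303, 0.005]
ft_force: [-1.3, 0.6, -0.4]
opening: 0.0
finger_force: 0.0
```

```bash
cat >>h.py <<'E'
def green(gp,z):
    C=cam("wrist");im=camera("wrist");h=cv2.cvtColor(im,cv2.COLOR_RGB2HSV);m=cv2.inRange(h,(40,90,50),(85,255,255))
    k,l,s,c=cv2.connectedComponentsWithStats(m)
    for i in range(1,k):
        g=G(gp,onz(c[i],C,z,True))[0]*1000
        if s[i,4]>20 and abs(g[0])<150 and 130<g[1]<230: print(s[i],c[i],g.round(1))
    return im,C
E
python3 - <<'E'
from h import *
gp=np.load('gp.npy');im,C=green(gp,.055);t=sensors.get_obs()['tool_pos'];print(t)
np.savez('w5.npz',im=im,r=C[0],t=C[1],k=C[2:]);cv2.imwrite('pics/w5.png',cv2.resize(im[60:240,180:500,::-1],(800,450),interpolation=cv2.INTER_CUBIC))
h=cv2.cvtColor(im,cv2.COLOR_RGB2HSV);m=cv2.inRange(h,(0,110,90),(8,255,255))|cv2.inRange(h,(172,110,90),(180,255,255))
k,l,s,c=cv2.connectedComponentsWithStats(m)
for i in range(1,k):
    g=G(gp,onz(c[i],C,.069,True))[0]*1000
    if s[i,4]>300 and abs(g[0])<150: print('red',s[i],g)
E
```

```text
[327 122  35  34 922] [343.77331887 138.27114967] [ 30.7 184.3  55. ]
[418 134  12  13 122] [423.6557377  139.92622951] [ 93.4 184.7  55. ]
[0.56186063 0.24144793 0.19985121]
red [ 245  111   63   59 3562] [-19.08608447 184.35182964  69.        ]
```

View pics/w5.png

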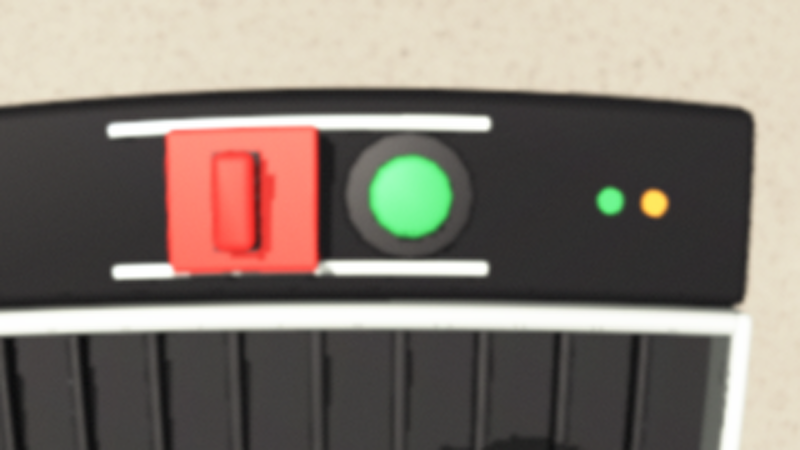

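The lock is aside at (243,200), and the large green button at (411,196) in its dark ring is uncovered. The small LEDs at (610,200) and (654,204) are not part of the job.

Request:
{"op": "servo_tool", "data": {"series": [[[3, 35, -20], [0, 0, 0], 0], [[6, 71, -60], [0, 0, 0], 0], [[6, 71, -100], [0, 0, 0], 0], [[6, 71, -125], [0, 0, 0], 0], [[6, 71, -132], [0, 0, 0], 0], [[6, 71, -135], [0, 0, 0], 0], [[6, 71, -137], [0, 0, 0], 0], [[6, 71, -137], [0, 0, 0], 0]]}}

```text
time: 40.3
tool_pos: [0.5703, 0.3116, 0.0658]
orientation: [2.138, 2.301, 0.004]
ft_force: [0.3, -0.1, 0.2]
opening: 0.0003
finger_force: 0.0
```

Request:
{"op": "servo_tool", "data": {"series": [[[-2, 1, -2], [0, 0, 0], 0], [[-2, 1, -4], [0, 0, 0], 0], [[-2, 1, -6], [0, 0, 0], 0], [[-2, 1, -7], [0, 0, 0], 0], [[-2, 1, -7], [0, 0, 0], 0], [[-2, 1, -7], [0, 0, 0], 0]]}}

```text
time: 40.9
tool_pos: [0.5675, 0.3127, 0.0576]
orientation: [-2.137, -2.302, -0.001]
ft_force: [-0.4, 1.5, 2.0]
opening: -0.0002
finger_force: 1.1
```

Request:
{"op": "servo_tool", "data": {"series": [[[0, 0, -2], [0, 0, 0], 0], [[0, 0, -4], [0, 0, 0], 0], [[0, 0, -6], [0, 0, 0], 0], [[0, 0, -7], [0, 0, 0], 0], [[0, 0, -7], [0, 0, 0], 0], [[0, 0, -7], [0, 0, 0], 0]]}}

```text
time: 41.5
tool_pos: [0.5676, 0.3128, 0.0537]
orientation: [-2.137, -2.301, -0.002]
ft_force: [-7.5, -1.2, 23.1]
opening: -0.0002
finger_force: 11.4
```

Request:
{"op": "servo_tool", "data": {"series": [[[0, 0, 20], [0, 0, 0], 0], [[0, 0, 55], [0, 0, 0], 0], [[0, 0, 70], [0, 0, 0], 20], [[-24, -1, 70], [0, 0, 0], 40], [[-48, -2, 70], [0, 0, 0], 40], [[-48, -2, 70], [0, 0, 0], 40], [[-48, -2, 50], [0, 0, 0], 40], [[-48, -2, 34], [0, 0, 0], 40], [[-48, -2, 27], [0, 0, 0], 40], [[-48, -2, 27], [0, 0, 0], 40], [[-48, -2, 27], [0, 0, 0], 5], [[-48, -2, 27], [0, 0, 0], 5], [[-48, -2, 27], [0, 0, 0], 5], [[-48, -2, 27], [0, 0, 0], 5], [[-48, -2, 27], [0, 0, 0], 5]]}}

```text
time: 43.0
tool_pos: [0.5203, 0.3104, 0.078]
orientation: [2.137, 2.301, 0.003]
ft_force: [2.2, -0.2, 0.8]
opening: 0.0108
finger_force: 33.2
```

Request:
{"op": "servo_tool", "data": {"series": [[[6, 0, 0], [0, 0, 0], 5], [[14, 1, 0], [0, 0, 0], 5], [[22, 2, 0], [0, 0, 0], 5], [[30, 2, 0], [0, 0, 0], 5], [[38, 3, 0], [0, 0, 0], 5], [[46, 4, 0], [0, 0, 0], 5], [[50, 4, 0], [0, 0, 0], 5], [[51, 4, 0], [0, 0, 0], 5], [[51, 4, 0], [0, 0, 0], 5], [[50, 4, 0], [0, 0, 0], 30], [[50, 4, 0], [0, 0, 0], 40], [[50, 4, 0], [0, 0, 0], 40], [[50, 4, 25], [0, 0, 0], 40], [[50, -10, 70], [0, 0, 0], 40], [[50, -60, 115], [0, 0, 0], 40], [[50, -75, 130], [0, 0, 0], 40], [[50, -75, 130], [0, 0, 0], 40], [[50, -75, 130], [0, 0, 0], 40], [[50, -75, 130], [0, 0, 0], 40]]}}

```text
time: 44.9
tool_pos: [0.5684, 0.2367, 0.2061]
orientation: [-2.135, -2.303, 0.002]
ft_force: [0.2, 0.5, -1.4]
opening: 0.04
finger_force: 0.0
```

```bash
python3 - <<'E'
from h import *
gp=np.load('gp.npy');t=sensors.get_obs()['tool_pos'];print(t)
im,C=green(gp,.055)
h=cv2.cvtColor(im,cv2.COLOR_RGB2HSV);m=cv2.inRange(h,(0,110,90),(8,255,255))|cv2.inRange(h,(172,110,90),(180,255,255))
k,l,s,c=cv2.connectedComponentsWithStats(m)
for i in range(1,k):
    g=G(gp,onz(c[i],C,.069,True))[0]*1000
    if s[i,4]>300 and abs(g[0])<150: print('red',s[i],g)
blobs(gp);blobs(gp,"scene")
ms=[]
for n in("top","scene"):
    r=spotter.cut_out(n,"spatula");print(n,[(round(q['confidence'],2),q['bbox']) for q in r])
    if r: ms.append((cam(n),r[0]['pixels']))
p,f=fit(SP,[[.519,-.282,1.65,0]],ms);print('spat',p,f,'tip g',G(gp,W(p,[[.165,0,0]])))
for n in("top","scene"): print(n,[(round(q['confidence'],2),q['bbox'],onz(((q['bbox'][0]+q['bbox'][2])/2,(q['bbox'][1]+q['bbox'][3])/2),cam(n),.03).round(3)) for q in spotter.cut_out(n,"egg_timer")])
E
```

```text
[0.56839819 0.23668946 0.20607542]
[408 127  12  12 119] [413.77310924 132.64705882] [ 93.5 184.6  55. ]
red [ 304  104   63   57 3463] [ 30.56226502 184.1560464   69.        ]
top brown [ 23  23 404] [ 89.5 -52.4  50. ]
top brown [ 23  23 378] [-21.9 -68.7  50. ]
scene brown [ 24  16 289] [66.  42.3 50. ]
scene brown [ 25  15 301] [ 91.8 -48.2  50. ]
scene brown [ 26  18 369] [-18.2 -62.9  50. ]
top []
scene [(0.93, [380.7, 311.8, 509.3, 374.0]), (0.23, [332.0, 227.7, 357.5, 247.2])]
spat [ 5.13638284e-01 -2.80963110e-01  1.63722219e+00  6.02216160e-04] -0.8473050758765045 tip g [[-0.07150331 -0.2383299   0.00060222]]
top [(0.71, [170.6, 255.8, 194.8, 277.5], array([0.579, 0.421, 0.03 ])), (0.71, [151.6, 229.8, 176.1, 253.3], array([0.664, 0.451, 0.03 ])), (0.59, [499.1, 214.4, 522.5, 242.9], array([ 0.386, -0.447,  0.03 ])), (0.56, [175.8, 295.9, 198.1, 320.0], array([0.468, 0.44 , 0.03 ]))]
scene [(0.93, [505.5, 400.1, 545.7, 440.8], array([ 0.397, -0.452,  0.03 ])), (0.91, [212.0, 199.5, 234.1, 226.1], array([0.576, 0.416, 0.03 ])), (0.69, [175.0, 216.9, 200.7, 245.5], array([0.463, 0.43 , 0.03 ])), (0.66, [225.6, 183.8, 247.1, 209.0], array([0.659, 0.444, 0.03 ]))]
```

```bash
python3 -c "
from cell import order
print(order.hand_in())"
```

```text
the job is handed in; nothing more can be done
None
```

The job is handed in, but no verdict was returned. In my last camera check, all three biscuits were browned side up and flat, the lock was back over the button after I pressed it, and the timer and spatula stood on the worktop clear of the griddle.

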